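# Fit the guide roller and set the gap knob of a strap skiving machine

### The arm

A 7-joint arm with a two-finger parallel gripper is mounted at the origin on the work surface. World frame = base frame: x ahead of the robot, y to its left, z up, the work surface at z = 0. Lengths are in m, angles in rad, forces in N, time in s.
With the tool pointing down it reaches from about 0.425 to 0.925 m from the base axis. Payload 6.8 kg.
Tool frame: the origin (TCP) lies at the very end of the fingers, on their centre line; the grasp point (between the pads) lies 19 mm behind it; z points along the fingers, y is the line along which they close (so a half turn about z gives the same grasp; the last joint's range is limited). The gripper opens to 85 mm and grips with 20 to 120 N. Pads are 22 mm wide; open, the fingers measure 114 mm over their backs; the gripper's body (76 mm by 85 mm) begins 54 mm behind the grasp point. The pads swing forward as they close: fully open they stand 13 mm farther back than shut.
Start: joints at [-1.439, 0.477, 0.022, 1.555, -0.011, 1.109, -0.083], TCP at [0.16, 0.656, 0.203] pointing down, gripper open.
Joint ranges: [-2.96, 2.96], [-0.34, 2.1], [-1.41, 1.46], [0.24, 2.44], [-1.37, 4.51], [0.17, 1.92], [-2.96, 2.96]. Speed limits (rad/s): [2.39, 2.39, 3.14, 3.14, 3.14, 3.14, 3.14].

### API

Orientations are given as a rotation vector (axis times angle).
In Python, from bench import r gives the robot as it stands. The module is installed in compiled form; this text tells all that it offers.
- The arm moves only by the tool servo_tool, never from a script. Its argument "commands" is a list of rows, each a list of 7 numbers: the turn, a rotation vector about the world's x, y, z in degrees, then the shift along the world's x, y, z in mm, then the closure, from 0 (fully open) to 1 (shut). A call has 1 to 5 rows; each row is the pose to reach, as a shift and turn from the pose commanded when the call began; what a row does not reach only later rows make up. A row lasts 1/12 s, in which the tool goes at most 41.7 mm and 7.16 degrees, less where a joint would pass 70% of its speed; a pose out of reach is approached as far as the arm can. A call with a gripper value outside its range is refused whole. The fingers move at their own pace and stop on an object; "force" is the grip in N (left out, the last holds). Time passes only in rows, so rows that repeat a pose let the fingers close. It gives the time, the measured TCP pose, the force, the opening and the grip force at its end, in the units of the state.
- r.get_obs(): the state, without advancing time (a new reading comes with each control period).
- r.grab_frame(name): name is "scene" or "top" or "wrist"; returns (picture, depth): 384x512x3 uint8, blue, green, red; 384x512 float32, m along the optical axis (not along the pixel's ray), 0 where there is no reading.
- r.camera_info(name): a dict with "vertical_fov" (degrees; the focal length in pixels is half the picture's height over the tangent of half this angle, whatever the lens; pixels are square), "cx", "cy" (the principal point, pixels), "cam_to_world" (4x4, takes a point from camera to world coordinates); the wrist camera has in their place "T_tool_cam" (4x4, takes a point from camera to tool coordinates, whose origin is the TCP and whose axes are the flange's). Camera axes: x right, y up, looking along -z (the intrinsics and any distortion apply to the point x, -y, -z); pixel columns grow to the right and rows downward; lengths in m; the calibration is good to about 2 mm. A picture is of the moment at which its call begins: read the wrist's pose just before it. camera_info takes no time and is no camera call.
- r.hand_in(): hands the job in; it is judged then, once.
The state is a dict: "clock": time; "joints": joint angles; "qvel": joint speeds; "tau": joint torques, N m; "tcp_pos": TCP position; "orientation": TCP orientation; "contact_force": force on the tool from outside, world axes, zero at the start; "moment": the same for the moment, N m; "grip_width": finger opening in m; "gripper_force": force on a finger pad.
Only numpy, scipy, OpenCV 4.12 (cv2) and the standard library are available. Lean on these libraries where they do the work, as an engineer would, in place of code of your own. Each camera call takes 0.05 s, during which the arm holds its last target. There are 200 camera calls.

### The job

Get the bench skiving machine ready for the next strap: slip the orange roller sleeve over the machine's upright steel spindle until it sits fully down on the bed, and let go of it. Then turn the black round knob on the sloping dial clockwise until its white line points at the red marker. Leave the red marker where it is, do not disturb the jar, tin, hammer and shoe last, and leave everything released.

Things in the scene. Friction and masses are not known exactly. Their poses are not given: they have to be found in the camera images.
- sleeve: orange plastic roller sleeve, a plain tube standing upright loose on the bench: 46 mm outer diameter, 25 mm bore, 80 mm tall, about 110 g. Origin at the centre of its lower end, z along the tube.
- machine: green skiving machine, 220 (x) x 340 (y) mm, fixed to the bench; origin under its centre, x to its rear, z up. Left (+y) a steel bed, 51 mm above the bench, with the spindle and, 78 mm behind it, a fixed brass drive roller (42 mm diameter, 45 mm tall). Right (-y) the dial console, top 150 mm above the bench, its nearest side 107 mm from the spindle axis.
- spindle_base (a point): foot of the machine's upright steel spindle: on the spindle axis at the height of the bed's top; axes as the machine's. The spindle is 21 mm thick, tapered over its top 6 mm, and rises 65 mm above the bed.
- knob_grip (a point): grip point of the black knob, on its axis, 17 mm below its top. z is the knob's axis, out of the dial; it leans 32 degrees from vertical to the machine's front (its -x). x and y turn with the knob. The grip is a ribbed cylinder, 48 mm diameter, 42 mm high; 25 mm under this point lies its 100 mm wide flat skirt, which turns with it.
- knob (a joint): knob angle in rad, growing clockwise seen from outside, end stops at 0 and 4.6. Stiff (about 0.3 N m: a weak grip slips on it), stays where it is left. At the start it stands 2.4 to 3.8 rad short of the red marker, so it takes more than one grasp.
- pointer_tip (a point): outer end of the white line on the knob's skirt, 50 mm from the knob axis, on the skirt's top face.
- index_mark (a point): where the white line's end must come: 50 mm from the knob axis at the inner side of the red marker (a tab 16 mm long, 8 mm wide, 6 mm tall, just outside the skirt, different place on the dial every time).
- glue_jar: amber jar with red lid, 70 mm diameter, 95 mm tall, standing; origin under its centre. Bystander.
- tack_tin: dark steel open tin, 74 mm diameter, 70 mm tall, standing; origin under its centre. Bystander.
- hammer: hammer lying on the bench, about 300 mm long; origin under its middle, handle to its -x. Bystander.
- shoe_last: blue plastic shoe last, 200 x 66 x 85 mm, lying on its sole, toe to its -x; origin under its centre. Bystander.
Things that resemble listed ones, but are neither listed nor needed, are in the scene too. Of the things like the sleeve, leave any that is pink; of the rest the smaller one is meant.

How it is judged:
On the way, in this order (a step that is already met when the one before it is completed fails the run):
1. the sleeve sits fully down on the bed around the spindle, let go (horizontal distance between sleeve and spindle_base below 0.004 m and z of sleeve in the frame of spindle_base below 0.003 m and angle between sleeve's own z axis and vertical below 0.06 rad and contact force between the fingers and sleeve below 0.3 N), for 0.2 s.
2. the knob's white line points at the red marker (distance between pointer_tip and index_mark below 0.0035 m), for 0.2 s.
At the end, for the whole second after the job is handed in: the sleeve stands on the bed around the spindle (lower end within 3 mm of the bed, 4 mm of the axis, tilt under 0.06 rad) at rest, and the outer end of the knob's white line lies within 3.5 mm (4 degrees, the red marker's half width) of the index mark (horizontal distance between sleeve and spindle_base below 0.004 m and z of sleeve in the frame of spindle_base below 0.003 m and angle between sleeve's own z axis and vertical below 0.06 rad and linear speed of sleeve below 0.02 m/s and distance between pointer_tip and index_mark below 0.0035 m); the robot touches nothing.
It fails at once if the red marker is shifted by more than 5 mm (distance of index_mark from where it was at the start of the episode above 0.005 m).
It fails at once if the jar, tin, hammer or shoe last is moved by more than 20 mm (distance of any of glue_jar, tack_tin, hammer, shoe_last from where it was at the start of the episode above 0.02 m).
It also fails if it takes over 61 s, if anything falls off the work surface, if the arm or the gripper's body presses on something with over 40 N, if the wrist force passes 120 N, or if a joint passes its speed limit or range.

## Working session

There is one attempt and no reset: what is moved stays moved. The work goes in short steps, Python scripts to look and compute and a tool call to move; the robot and the scene stay as the last step left them, time stands still between calls to the robot, and variables do not carry over. Pictures are saved under pics/ and viewed, at most 10 in all, crops included, and the job is handed in when it is done.

Besides the shell and the picture viewer there is one more tool, called after "Call:" as name(argument=value, ...), one argument or row to a line, values as JSON. servo_tool: Moves the arm, as the interface text tells. Its arguments: {"type":"object","properties":{"commands":{"type":"array"},"force":{"type":"number"}},"required":["commands"]}

```bash
mkdir -p pics; ls
cat > h.py <<'E'
import numpy as np, cv2, pickle
from bench import r
from scipy.spatial.transform import Rotation as R
def grab(n,save=None):
    o=r.get_obs(); i=r.camera_info(n); im,d=r.grab_frame(n)
    if n=='wrist':
        T=np.eye(4); T[:3,:3]=R.from_rotvec(o['orientation']).as_matrix(); T[:3,3]=o['tcp_pos']
        i['cam_to_world']=T@i['T_tool_cam']
    i['f']=192/np.tan(np.radians(i['vertical_fov'])/2)
    if save: cv2.imwrite('pics/'+save+'.png',im); pickle.dump((im,d,i),open(save+'.pkl','wb'))
    return im,d,i
def load(s): return pickle.load(open(s+'.pkl','rb'))
def ray(i,u,v):
    C=np.asarray(i['cam_to_world']); c=np.array([(u-i['cx'])/i['f'],-(v-i['cy'])/i['f'],-1.])
    return C[:3,3],C[:3,:3]@c
def onz(i,u,v,z):
    o,d=ray(i,u,v); return o+d*(z-o[2])/d[2]
def pt(i,d,u,v):
    o,k=ray(i,u,v); return o+k*d[int(v),int(u)]
def cloud(i,d):
    v,u=np.mgrid[:384,:512]; C=np.asarray(i['cam_to_world'])
    c=np.stack([(u-i['cx'])/i['f']*d,-(v-i['cy'])/i['f']*d,-d],-1)
    return c@C[:3,:3].T+C[:3,3]
def orange(im): 
    h=cv2.cvtColor(im,cv2.COLOR_BGR2HSV); return h
E
python3 - <<'E'
from h import *
a=grab('scene','scene0');b=grab('top','top0')
for x in(a,b): print({k:v for k,v in x[2].items()})
print(r.get_obs())
E
```

```text
pics
{'vertical_fov': 52.63506699234838, 'cx': 258.3232050852072, 'cy': 187.741871709075, 'cam_to_world': array([[-0.26807981, -0.8317944 ,  0.48605687,  1.10728924],
       [ 0.96339493, -0.23242773,  0.13359474,  0.11094939],
       [ 0.00184974,  0.50407878,  0.8636557 ,  1.18753563],
       [ 0.        ,  0.        ,  0.        ,  1.        ]]), 'f': np.float64(388.1833688674099)}
{'vertical_fov': 44.3583685869925, 'cx': 249.13314249039945, 'cy': 189.94207153757094, 'cam_to_world': array([[ 7.65375936e-04,  9.84453648e-01, -1.75642903e-01,
         2.17805459e-01],
       [-9.99980609e-01, -3.32054666e-04, -6.21860323e-03,
        -4.81536511e-02],
       [-6.18024968e-03,  1.75644256e-01,  9.84434304e-01,
         1.88046417e+00],
       [ 0.00000000e+00,  0.00000000e+00,  0.00000000e+00,
         1.00000000e+00]]), 'f': np.float64(470.9706718189277)}
{'clock': 0.1, 'joints': array([-1.43910246,  0.47772063,  0.02235393,  1.55633411, -0.01148767,
        1.10929148, -0.08309195]), 'qvel': array([-0.00152447, -0.00299797, -0.00177846, -0.00367234,  0.00065992,
        0.00040237, -0.00020008]), 'tau': array([ 3.60868893e-03, -5.97762644e+01,  1.61319997e+00, -2.81956565e+01,
        1.28133970e-02,  4.93273212e-03,  7.07604215e-06]), 'tcp_pos': array([0.16020298, 0.65512869, 0.20212885]), 'orientation': array([-3.75721134e-01, -3.11898233e+00,  2.55100970e-03]), 'contact_force': array([ 0.77098185, -1.46037104, -1.00226066]), 'moment': array([ 0.02281658,  0.01507289, -0.02384375]), 'gripper_force': 0.0, 'grip_width': 0.08533176673098451}
```

View pics/scene0.png

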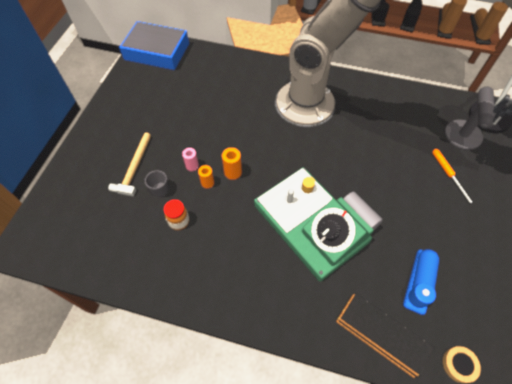

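View pics/top0.png

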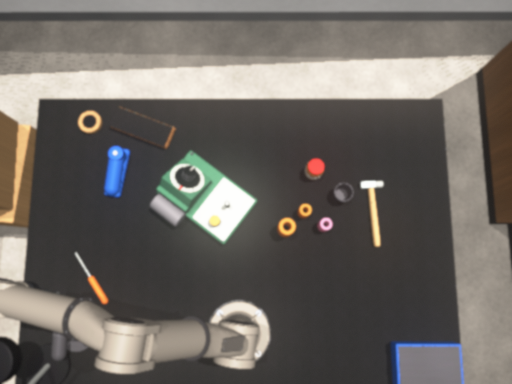

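Candidates for the sleeve: pink (scene 190,158; top 326,224), small orange (206,177; top 305,210), large orange (232,163; top 287,227), and also the orange screwdriver handle (445,162). The small orange one at (206,177) fits. The machine's spindle is at scene (291,194), the brass roller at (308,185), the knob at (332,229), its white line toward (323,235) and the red marker at (346,212).

Run:
```python
from h import *
for n in('top0','scene0'):
    im,d,i=load(n); P=cloud(i,d); h=cv2.cvtColor(im,cv2.COLOR_BGR2HSV)
    print(n)
    H,S,V=h[...,0],h[...,1],h[...,2]
    ms={'orange':(H>4)&(H<22)&(S>190)&(V>120),'pink':(H>150)&(H<175)&(S>60)&(V>130),'red':((H<4)|(H>175))&(S>150)&(V>90),'green':(H>55)&(H<85)&(S>80),'yellow':(H>20)&(H<32)&(S>120)&(V>120)}
    for k,m in ms.items():
        c,l,s,ce=cv2.connectedComponentsWithStats(m.astype(np.uint8))
        for j in range(1,c):
            if s[j,4]>12:
                q=P[(l==j)&(d>0)]
                q=q[q[:,2]>.01] if len(q) else q
                if len(q) and q[:,0].max()>-0.3:
                    t=q[q[:,2]>np.percentile(q[:,2],95)-.006]
                    print(k,s[j,4],ce[j].round(1),'zmax %.3f'%np.percentile(q[:,2],97),'topmean',t.mean(0).round(3),'ext',np.ptp(q,0).round(3))
# machine bounding / bed plane
im,d,i=load('scene0');P=cloud(i,d)
for uv in [(291,191),(291,200),(308,184),(291,215),(332,229),(346,212),(323,235),(340,245)]: print(uv,pt(i,d,*uv).round(3))
im,d,i=load('top0')
for uv in [(226,206),(215,221),(225,215),(188,178),(188,168),(172,196)]: print(uv,pt(i,d,*uv).round(3))
a=load('scene0')[0][140:270,170:390]; cv2.imwrite('pics/crop0.png',cv2.resize(a,None,fx=3.6,fy=3.6,interpolation=cv2.INTER_CUBIC))
```

```text
top0
pink 64 [324.9 224. ] zmax 0.085 topmean [ 0.421 -0.337  0.082] ext [0.042 0.047 0.073]
pink 31 [326.1 223.3] zmax 0.089 topmean [ 0.406 -0.327  0.088] ext [0.027 0.027 0.072]
red 218 [315.8 165.6] zmax 0.101 topmean [ 0.632 -0.296  0.098] ext [0.058 0.062 0.04 ]
green 453 [203.5 168.1] zmax 0.092 topmean [0.61  0.164 0.089] ext [0.151 0.163 0.07 ]
green 320 [169.4 191.4] zmax 0.150 topmean [0.568 0.275 0.149] ext [0.14  0.127 0.127]
green 24 [188.5 195.5] zmax 0.154 topmean [0.506 0.191 0.151] ext [0.012 0.033 0.017]
green 27 [191.4 212. ] zmax 0.053 topmean [0.461 0.188 0.05 ] ext [0.043 0.028 0.014]
yellow 52 [286.9 225.6] zmax 0.116 topmean [ 0.394 -0.178  0.113] ext [0.05 0.05 0.02]
scene0
orange 334 [232.  166.4] zmax 0.111 topmean [ 0.402 -0.175  0.109] ext [0.066 0.062 0.106]
orange 165 [442.3 161.6] zmax 0.027 topmean [0.156 0.545 0.024] ext [0.1   0.077 0.017]
orange 90 [230.6 154.9] zmax 0.112 topmean [ 0.402 -0.182  0.108] ext [0.039 0.039 0.054]
orange 250 [205.7 176.2] zmax 0.083 topmean [ 0.467 -0.254  0.08 ] ext [0.048 0.045 0.074]
orange 67 [175.5 217.6] zmax 0.
[... 411 characters left out ...]
3]
yellow 89 [444.8 163.3] zmax 0.027 topmean [0.171 0.552 0.024] ext [0.085 0.064 0.017]
yellow 46 [204.7 171. ] zmax 0.084 topmean [ 0.469 -0.253  0.081] ext [0.042 0.037 0.011]
yellow 92 [308.6 181.9] zmax 0.101 topmean [0.428 0.096 0.097] ext [0.071 0.034 0.062]
(291, 191) [0.488 0.049 0.116]
(291, 200) [0.492 0.053 0.066]
(308, 184) [0.436 0.095 0.097]
(291, 215) [0.54  0.065 0.055]
(332, 229) [0.605 0.194 0.162]
(346, 212) [0.536 0.225 0.155]
(323, 235) [0.604 0.176 0.103]
(340, 245) [0.625 0.23  0.111]
(226, 206) [0.475 0.052 0.085]
(215, 221) [0.416 0.093 0.095]
(225, 215) [0.445 0.058 0.05 ]
(188, 178) [0.572 0.192 0.149]
(188, 168) [0.609 0.192 0.158]
(172, 196) [0.51  0.257 0.111]
```

View pics/crop0.png

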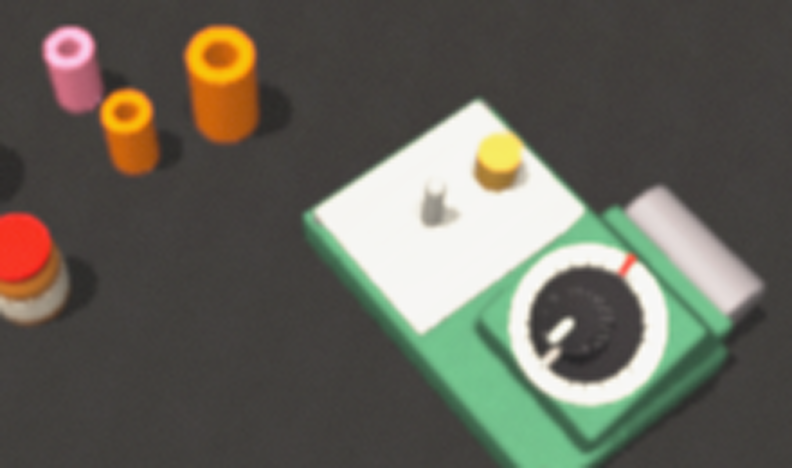

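The crop shows the small orange sleeve at (130,130), clear of the larger orange one (222,85) and the pink one (75,70). The spindle is at (432,205), the white line points lower-left (552,350) and the marker is upper-right (628,265). I'll move on by way of a close look over the machine.

Call:
servo_tool(
  commands=[
    [0,0,0,35,-25,30,0],
    [0,0,0,70,-50,60,0],
    [0,0,0,100,-80,90,0],
    [0,0,-6,130,-110,110,0.2],
    [0,0,-12,160,-140,130,0.2],
  ],
)

```text
clock: 0.52
tcp_pos: [0.2947, 0.5407, 0.315]
orientation: [-0.706, -3.061, -0.001]
contact_force: [0.2, 0.5, 0.9]
grip_width: 0.0682
gripper_force: 0.0
```

Call:
servo_tool(
  commands=[
    [0,0,-5,30,-28,10,0.2],
    [0,0,-11,60,-56,20,0.2],
    [0,0,-11,85,-86,30,0.2],
    [0,0,-11,110,-116,40,0.2],
    [0,0,-11,130,-150,40,0.2],
  ],
)

```text
clock: 0.93
tcp_pos: [0.4258, 0.3909, 0.3557]
orientation: [0.99, 2.98, 0.004]
contact_force: [1.2, 1.5, -0.1]
grip_width: 0.0679
gripper_force: 0.0
```

Call:
servo_tool(
  commands=[
    [0,0,0,15,-38,0,0.2],
    [0,0,0,30,-76,0,0.2],
    [0,0,0,40,-115,0,0.2],
    [0,0,0,50,-150,0,0.2],
    [0,0,0,60,-180,0,0.2],
  ],
)

```text
clock: 1.35
tcp_pos: [0.484, 0.2086, 0.3539]
orientation: [-0.993, -2.98, 0.001]
contact_force: [0.9, 0.1, 0.4]
grip_width: 0.0686
gripper_force: 0.0
```

Run:
```python
from h import *
grab('wrist','w1'); o=r.get_obs(); print(o['clock'],o['joints'].round(2),o['tcp_pos'],o['orientation'])
print(r.camera_info('wrist')['T_tool_cam'].round(3))
```

```text
1.4 [-0.84  0.11  0.37  1.72 -0.04  1.32  0.45] [0.4864781  0.20162464 0.35427464] [ 1.00500132  2.97444413 -0.00368711]
[[-0.     0.955  0.296  0.076]
 [ 1.    -0.     0.001 -0.   ]
 [ 0.001  0.296 -0.955 -0.171]
 [ 0.     0.     0.     1.   ]]
```

View pics/w1.png

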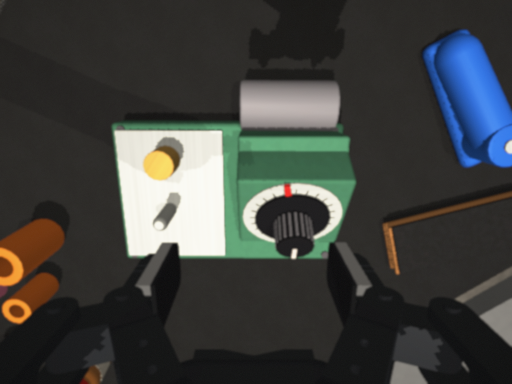

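The wrist view (w1) shows the machine square to the picture, which makes the closing line roughly the machine's y. The spindle tip is at (159,224) with its foot near (173,200), the brass roller is at (160,164), the red marker at (288,190) and the knob top at (294,246).

Run:
```python
from h import *
im,d,i=load('w1');P=cloud(i,d);h=cv2.cvtColor(im,cv2.COLOR_BGR2HSV);H,S,V=h[...,0],h[...,1],h[...,2]
Z=P[...,2]
bed=(Z>.045)&(Z<.057)&(V>140)&(S<60)
print('bed z',np.median(Z[bed]),bed.sum())
c=cv2.minAreaRect(P[bed][:,:2].astype(np.float32)); print('bed rect',c)
# grey spindle tip
u0,v0,u1,v1=145,190,190,240
sub=np.zeros_like(bed);sub[v0:v1,u0:u1]=1
sp=sub&(Z>.066); q=P[sp]; print('spindle',len(q),q.mean(0),np.percentile(q[:,2],98))
for z in np.arange(.066,.125,.01):
    w=q[(q[:,2]>=z)&(q[:,2]<z+.01)]
    if len(w)>4: print(z,len(w),w.mean(0).round(4),np.ptp(w,0).round(3))
br=(H>15)&(H<32)&(S>120)&(Z>.088)&(Z<.103)
q=P[br]; (cx,cy),rr=cv2.minEnclosingCircle(q[:,:2].astype(np.float32)); print('brass',cx,cy,rr,np.median(q[:,2]))
m=((H<5)|(H>174))&(S>150)&(V>80);m[:,:250]=0;m[:,320:]=0
vs,us=np.nonzero(m);print('red',len(us),us.mean(),vs.mean(),P[m].mean(0),us.min(),us.max(),vs.min(),vs.max())
# dial plane: white
w=(V>130)&(S<60)&(Z>.08); w[:,:238]=0;w[:,348:]=0;w[:170]=0;w[260:]=0
q=P[w]; q=q[(q[:,2]<.17)]
for _ in range(4):
    ce=q.mean(0);n=np.linalg.svd(q-ce,full_matrices=False)[2][2];n*=np.sign(n[2]);e=(q-ce)@n;q=q[abs(e)<max(.002,1.5*e.std())]
print('dial',len(q),ce,n,np.degrees(np.arccos(n[2])),np.degrees(np.arctan2(n[1],n[0])),e.std())
C=np.asarray(i['cam_to_world']);print('cam',C[:3,3],-C[:3,2])
cv2.imwrite('pics/w1c.png',cv2.resize(im[140:270,110:360],None,fx=3.2,fy=3.2,interpolation=cv2.INTER_CUBIC))
```

```text
bed z 0.05136677633741027 10955
bed rect ((0.49540650844573975, 0.09032444655895233), (0.23889565467834473, 0.20545753836631775), 53.926597595214844)
spindle 368 [0.48263301 0.05669474 0.11227254] 0.5250373499226879
0.066 39 [0.4837 0.0538 0.0713] [0.019 0.011 0.009]
0.076 44 [0.4832 0.0535 0.0813] [0.02  0.013 0.01 ]
0.086 40 [0.4841 0.0542 0.0911] [0.019 0.009 0.009]
0.09599999999999999 50 [0.4831 0.0536 0.101 ] [0.02  0.014 0.009]
0.10599999999999998 137 [0.4848 0.0495 0.1125] [0.02  0.021 0.01 ]
0.11599999999999998 48 [0.4856 0.0466 0.1168] [0.012 0.012 0.002]
brass 0.42349913716316223 0.09401898086071014 0.020512377843260765 0.09625908424797824
red 74 287.3783783783784 191.0 [0.5377605  0.21769381 0.1584399 ] 285 291 184 197
dial 1687 [0.5667963  0.20807419 0.13007305] [ 0.42167663 -0.31815809  0.84909614] 31.886504103698208 -37.03481987591706 0.0006122589754976424
cam [0.42288001 0.25425121 0.52503735] [ 0.23577018 -0.1781377  -0.95534255]
```

View pics/w1c.png

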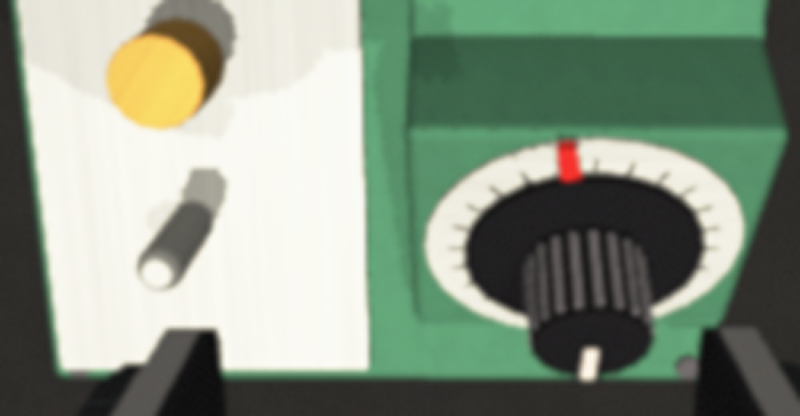

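The second crop shows the white line pointing at the machine's front (bottom, 590,365) and the marker just left of the rear (568,160), so the turn is about 170–180° clockwise. The spindle axis comes out near (0.4856, 0.0465). It is 78.2 mm from the brass roller and the dial leans 31.9°, both as given. Next I go to the sleeve.

Call:
servo_tool(
  commands=[
    [0,0,0,0,-38,-8,0.2],
    [0,0,0,0,-76,-16,0.2],
    [0,0,0,0,-114,-24,0.2],
    [0,0,0,0,-152,-34,0.2],
    [0,0,0,-4,-190,-44,0.2],
  ],
)

```text
clock: 1.82
tcp_pos: [0.4796, 0.0203, 0.3095]
orientation: [0.99, 2.981, 0.0]
contact_force: [0.7, 0.3, -0.2]
grip_width: 0.0684
gripper_force: 0.0
```

Call:
servo_tool(
  commands=[
    [0,0,0,-4,-38,-10,0.2],
    [0,0,0,-8,-76,-22,0.2],
    [0,0,0,-12,-114,-34,0.2],
    [0,0,0,-16,-152,-46,0.2],
    [0,0,0,-20,-190,-60,0.2],
  ],
)

```text
clock: 2.23
tcp_pos: [0.4594, -0.1696, 0.2498]
orientation: [0.989, 2.981, 0.001]
contact_force: [1.1, 0.7, 0.2]
grip_width: 0.0685
gripper_force: 0.0
```

Call:
servo_tool(
  commands=[
    [0,0,0,0,-35,-10,0.2],
    [0,0,0,0,-66,-20,0.2],
    [0,0,0,0,-66,-26,0.2],
    [0,0,0,0,-66,-26,0.2],
  ],
)

```text
clock: 2.57
tcp_pos: [0.4583, -0.2353, 0.2225]
orientation: [-0.995, -2.977, 0.002]
contact_force: [0.1, 0.8, 0.2]
grip_width: 0.0687
gripper_force: 0.0
```

Run:
```python
from h import *
im,d,i=grab('wrist','w2'); o=r.get_obs(); print(o['clock'],o['joints'].round(2),o['tcp_pos'],o['orientation'])
P=cloud(i,d);h=cv2.cvtColor(im,cv2.COLOR_BGR2HSV);H,S,V=h[...,0],h[...,1],h[...,2];Z=P[...,2]
m=(H>4)&(H<32)&(S>150)&(V>90)&(Z>.06)&(Z<.13)
c,l,s,ce=cv2.connectedComponentsWithStats(m.astype(np.uint8))
for j in range(1,c):
    if s[j,4]>80:
        q=P[l==j];zt=np.percentile(q[:,2],96);t=q[abs(q[:,2]-zt)<.004]
        (x,y),rr=cv2.minEnclosingCircle(t[:,:2].astype(np.float32)); print(s[j,4],ce[j].round(1),'ztop %.4f'%zt,'c %.4f %.4f r %.4f'%(x,y,rr))
```

```text
2.6167 [-0.26  0.22  0.73  1.94 -0.17  1.04  1.47] [ 0.45909646 -0.23378044  0.22317758] [-9.91154105e-01 -2.97868792e+00  3.30902618e-04]
3583 [262.8  84. ] ztop 0.1110 c 0.3989 -0.1817 r 0.0313
1357 [242.7 186.1] ztop 0.0814 c 0.4656 -0.2552 r 0.0229
853 [297.3 300.1] ztop 0.0816 c 0.6251 -0.2940 r 0.0290
```

View pics/w2.png

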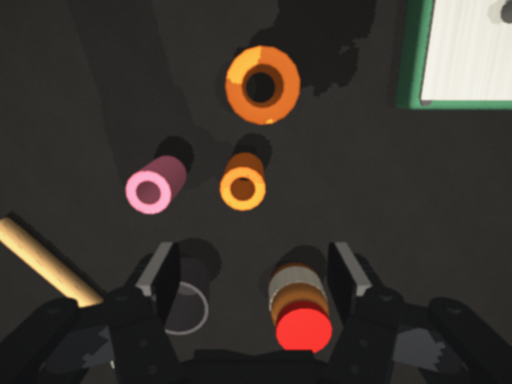

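w2 shows the sleeve's top ring at (243,187), with the pink one at (150,192), the large orange one at (263,85), the tin at (190,300) and the jar at (300,300). The ring fit gives centre (0.4656,-0.2552), radius 22.9 mm and top at 0.081, matching the description.

Call:
servo_tool(
  commands=[
    [0,0,0,3,-11,-40,0.2],
    [0,0,0,6,-21,-80,0.2],
    [0,0,0,6,-21,-110,0.2],
    [0,0,0,6,-21,-115,0.2],
    [0,0,0,6,-21,-115,0.2],
  ],
)

```text
clock: 3.03
tcp_pos: [0.4651, -0.253, 0.108]
orientation: [-0.986, -2.979, -0.001]
contact_force: [0.3, -0.5, 1.3]
grip_width: 0.0684
gripper_force: 0.0
```

Call:
servo_tool(
  commands=[
    [0,0,0,0,-2,-25,0.2],
    [0,0,0,0,-2,-50,0.2],
    [0,0,0,0,-2,-68,0.2],
    [0,0,0,0,-2,-68,0.2],
    [0,0,0,0,-2,-68,0.6],
  ],
  force=30,
)

```text
clock: 3.45
tcp_pos: [0.4671, -0.2567, 0.0427]
orientation: [0.988, 2.981, 0.001]
contact_force: [0.8, -0.1, -0.1]
grip_width: 0.0576
gripper_force: 0.0
```

Call:
servo_tool(
  commands=[
    [0,0,0,0,0,0,0.8],
    [0,0,0,0,0,0,0.8],
    [0,0,0,0,0,0,0.8],
    [0,0,0,0,0,0,0.8],
    [0,0,0,0,0,0,0.8],
  ],
  force=30,
)

```text
clock: 3.87
tcp_pos: [0.4679, -0.2576, 0.0437]
orientation: [0.988, 2.977, 0.001]
contact_force: [-0.2, 0.5, 5.3]
grip_width: 0.0442
gripper_force: 29.7
```

Run:
```python
from h import *
o=r.get_obs(); print(o['clock'],o['tcp_pos'],o['orientation'],o['grip_width'],o['gripper_force'],o['contact_force'])
```

```text
3.8667 [ 0.46791693 -0.25763056  0.04371692] [9.87967333e-01 2.97741297e+00 1.04460109e-03] 0.044152643664762126 29.742449764162302 [-0.22208991  0.53881501  5.2756825 ]
```

Call:
servo_tool(
  commands=[
    [0,0,0,0,0,20,0.8],
    [0,0,0,0,0,55,0.8],
    [0,0,0,0,0,90,0.8],
    [0,0,0,0,0,125,0.8],
    [0,0,0,0,0,150,0.8],
  ],
  force=40,
)

```text
clock: 4.28
tcp_pos: [0.4668, -0.2581, 0.1958]
orientation: [0.99, 2.976, 0.001]
contact_force: [1.4, -0.4, -1.7]
grip_width: 0.0434
gripper_force: 41.0
```

Call:
servo_tool(
  commands=[
    [0,0,0,0,30,0,0.8],
    [0,0,0,4,65,0,0.8],
    [0,0,0,8,100,0,0.8],
    [0,0,0,12,135,0,0.8],
    [0,0,0,15,165,0,0.8],
  ],
)

```text
clock: 4.7
tcp_pos: [0.4813, -0.0898, 0.1929]
orientation: [0.988, 2.98, 0.004]
contact_force: [0.3, -0.5, -0.2]
grip_width: 0.0435
gripper_force: 41.0
```

Call:
servo_tool(
  commands=[
    [0,0,0,0,20,0,0.8],
    [0,0,0,0,35,0,0.8],
    [0,0,0,0,35,0,0.8],
    [0,0,0,0,35,0,0.8],
  ],
)

```text
clock: 5.03
tcp_pos: [0.4813, -0.0566, 0.1924]
orientation: [0.987, 2.981, 0.002]
contact_force: [0.3, -0.7, -1.6]
grip_width: 0.0435
gripper_force: 41.0
```

Run:
```python
from h import *
im,d,i=grab('wrist','w3'); o=r.get_obs(); print(o['clock'],o['joints'].round(2),o['tcp_pos'],o['orientation'],o['grip_width'])
P=cloud(i,d);h=cv2.cvtColor(im,cv2.COLOR_BGR2HSV);H,S,V=h[...,0],h[...,1],h[...,2];Z=P[...,2]
m=(H>4)&(H<32)&(S>150)&(V>60);m[:200]=0
c,l,s,ce=cv2.connectedComponentsWithStats(m.astype(np.uint8))
T=np.eye(4); T[:3,:3]=R.from_rotvec(o['orientation']).as_matrix(); T[:3,3]=o['tcp_pos']
for j in range(1,c):
    if s[j,4]>150:
        q=P[(l==j)&(d>0)];zt=np.percentile(q[:,2],95);t=q[abs(q[:,2]-zt)<.004]
        (x,y),rr=cv2.minEnclosingCircle(t[:,:2].astype(np.float32)); print(s[j,4],ce[j].round(1),'ztop %.4f'%zt,'c %.4f %.4f r %.4f'%(x,y,rr),'tool',np.linalg.inv(T)@[x,y,zt,1])
cv2.imwrite('pics/w3b.png',im)
```

```text
5.0833 [-0.59  0.19  0.67  2.05 -0.15  0.95  1.08] [ 0.48107063 -0.05769051  0.19216503] [9.89721774e-01 2.97990635e+00 1.48422261e-03] 0.04320213110740092
2208 [ 77.1 213.2] ztop 0.1109 c 0.4017 -0.1832 r 0.0310 tool [-0.01139229 -0.14818505  0.08110663  1.        ]
8184 [253.4 247.8] ztop 0.2297 c 0.4788 -0.0554 r 0.0237 tool [ 3.18271142e-03  5.17485663e-04 -3.74899810e-02  1.00000000e+00]
```

View pics/w3.png

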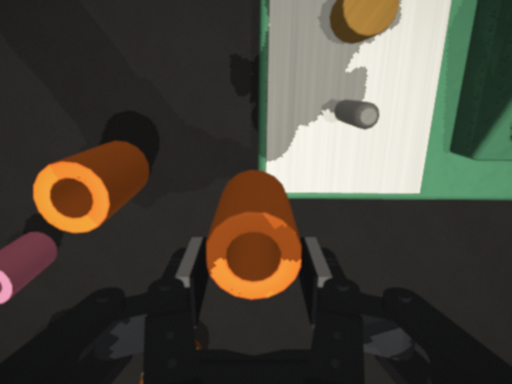

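w3 shows the sleeve held upright with its top ring at (254,255), and the spindle tip at (368,115). The sleeve's axis sits 3 mm toward the rear of the TCP, so I measure the spindle in the same picture.

```bash
cat > sp.py <<'E'
from h import *
def spindle(im,d,i,u0,v0,u1,v1):
    P=cloud(i,d);Z=P[...,2];s=np.zeros(Z.shape,bool);s[v0:v1,u0:u1]=1
    C=np.asarray(i['cam_to_world'])[:3,3]
    t=P[s&(Z>.1145)&(Z<.122)]; 
    (x,y),rr=cv2.minEnclosingCircle(t[:,:2].astype(np.float32)); print('tip n',len(t),'c %.4f %.4f r %.4f z %.4f'%(x,y,rr,t[:,2].mean()))
    q=P[s&(Z>.07)&(Z<.105)]
    from scipy.optimize import least_squares
    f=least_squares(lambda p:np.hypot(q[:,0]-p[0],q[:,1]-p[1])-.0105,[x,y],loss='soft_l1',f_scale=.001)
    print('side fit n',len(q),f.x.round(4),'res',np.abs(f.fun).mean())
E
python3 - <<'E'
from sp import *
spindle(*load('w1'),145,190,190,240)
spindle(*load('w3'),325,95,385,135)
im,d,i=load('w3');P=cloud(i,d);h=cv2.cvtColor(im,cv2.COLOR_BGR2HSV)
m=(h[...,0]>4)&(h[...,0]<32)&(h[...,1]>150)&(h[...,2]>60)&(P[...,2]>.22)
vs,us=np.nonzero(m);print(us.min(),us.max(),vs.min(),vs.max())
E
```

```text
tip n 87 c 0.4856 0.0468 r 0.0081 z 0.1162
side fit n 155 [0.4859 0.0458] res 0.00025084442134064424
tip n 296 c 0.4854 0.0457 r 0.0079 z 0.1159
side fit n 290 [0.486  0.0462] res 0.00016062927553313946
36 383 1 383
```

Call:
servo_tool(
  commands=[
    [0,0,0,3,35,0,0.8],
    [0,0,0,5,70,0,0.8],
    [0,0,0,7,101.5,0,0.8],
    [0,0,0,7,101.5,0,0.8],
    [0,0,0,7,101.5,-10,0.8],
  ],
)

```text
clock: 5.5
tcp_pos: [0.4896, 0.0449, 0.1826]
orientation: [0.986, 2.979, 0.003]
contact_force: [-0.1, -1.3, -1.0]
grip_width: 0.0436
gripper_force: 41.1
```

Call:
servo_tool(
  commands=[
    [0,0,0,0,0,-10,0.8],
    [0,0,0,0,0,-10,0.8],
    [0,0,0,0,0,-10,0.8],
  ],
)

```text
clock: 5.75
tcp_pos: [0.4869, 0.0422, 0.1701]
orientation: [-0.994, -2.978, 0.003]
contact_force: [0.7, -1.0, -1.0]
grip_width: 0.0438
gripper_force: 41.1
```

Run:
```python
from sp import *
im,d,i=grab('wrist','w4'); o=r.get_obs(); print(o['clock'],o['tcp_pos'],o['orientation'])
P=cloud(i,d);h=cv2.cvtColor(im,cv2.COLOR_BGR2HSV);H,S,V=h[...,0],h[...,1],h[...,2];Z=P[...,2]
m=(H>4)&(H<32)&(S>150)&(V>60)&(Z>.19)&(Z<.25)
q=P[m];zt=np.percentile(q[:,2],95);t=q[abs(q[:,2]-zt)<.003]
(x,y),rr=cv2.minEnclosingCircle(t[:,:2].astype(np.float32));print('sleeve',x,y,rr,zt)
# lower part of the near side: fit cylinder r=.023
a=q[(q[:,2]<zt-.01)&(q[:,2]>zt-.035)]
from scipy.optimize import least_squares
m2=(H>4)&(H<32)&(S>150)&(V>40)&(Z>.12)&(Z<zt-.006);m2[:,:180]=0;m2[:,330:]=0;a=P[m2];a=a[np.hypot(a[:,0]-x,a[:,1]-y)<.035];a=a[np.hypot(a[:,0]-x,a[:,1]-y)>.019]
f=least_squares(lambda p:np.hypot(a[:,0]-p[0]-p[2]*(a[:,2]-.15),a[:,1]-p[1]-p[3]*(a[:,2]-.15))-.023,[x,y,0,0],loss='soft_l1',f_scale=.001);print(len(a),f.x.round(4),np.ptp(a[:,2]))
```

```text
5.8 [0.48741355 0.04257039 0.17065346] [-9.94262466e-01 -2.97940949e+00  1.65402752e-03]
sleeve 0.48472923040390015 0.043602168560028076 0.023123351857066154 0.20747359092121825
2300 [ 0.4852  0.0438 -0.0011 -0.0072] 0.07166905394817033
```

The sleeve is 2.5 mm short in y, so I correct that and go down gently while watching the force.

Call:
servo_tool(
  commands=[
    [0,0,0,0.7,2.4,0,0.8],
    [0,0,0,0.7,2.4,-8,0.8],
    [0,0,0,0.7,2.4,-14,0.8],
    [0,0,0,0.7,2.4,-20,0.8],
    [0,0,0,0.7,2.4,-25,0.8],
  ],
)

```text
clock: 6.22
tcp_pos: [0.488, 0.0466, 0.1451]
orientation: [-0.99, -2.981, 0.001]
contact_force: [-0.4, -1.1, -1.3]
grip_width: 0.0432
gripper_force: 41.2
```

Call:
servo_tool(
  commands=[
    [0,0,0,0,0,-8,0.8],
    [0,0,0,0,0,-16,0.8],
    [0,0,0,0,0,-24,0.8],
    [0,0,0,0,0,-32,0.8],
    [0,0,0,0,0,-38,0.8],
  ],
)

```text
clock: 6.63
tcp_pos: [0.4881, 0.0466, 0.1069]
orientation: [-0.99, -2.981, 0.001]
contact_force: [-1.0, -1.2, 0.2]
grip_width: 0.0434
gripper_force: 41.2
```

Call:
servo_tool(
  commands=[
    [0,0,0,0,0,-5,0.8],
    [0,0,0,0,0,-9,0.8],
    [0,0,0,0,0,-12,0.8],
    [0,0,0,0,0,-14,0.8],
  ],
)

```text
clock: 6.97
tcp_pos: [0.4893, 0.0464, 0.0945]
orientation: [0.99, 2.98, 0.001]
contact_force: [-7.8, -1.7, 27.4]
grip_width: 0.0435
gripper_force: 43.9
```

27 N upward with the TCP at 0.0945 matches the sleeve's end resting on the bed. I let go and rise.

Call:
servo_tool(
  commands=[
    [0,0,0,0,0,1,0.2],
    [0,0,0,0,0,1,0.2],
    [0,0,0,0,0,1,0.2],
    [0,0,0,0,0,1,0.2],
    [0,0,0,0,0,1,0.2],
  ],
)

```text
clock: 7.38
tcp_pos: [0.4886, 0.047, 0.0951]
orientation: [0.99, 2.981, 0.001]
contact_force: [0.6, 0.2, -0.0]
grip_width: 0.0683
gripper_force: 0.0
```

Call:
servo_tool(
  commands=[
    [0,0,0,0,0,20,0.2],
    [0,0,0,0,0,50,0.2],
    [0,0,0,0,0,90,0.2],
    [0,0,0,0,0,130,0.2],
    [0,0,0,0,0,170,0.2],
  ],
)

```text
clock: 7.8
tcp_pos: [0.4879, 0.0464, 0.2667]
orientation: [-0.991, -2.981, 0.001]
contact_force: [1.9, 1.4, -0.7]
grip_width: 0.0688
gripper_force: 0.0
```

Call:
servo_tool(
  commands=[
    [0,0,0,35,20,0,0.0],
    [0,0,0,65,40,0,0.0],
    [0,0,0,80,55,0,0.0],
    [0,0,0,80,55,0,0.0],
    [0,0,0,80,55,0,0.0],
  ],
)

```text
clock: 8.22
tcp_pos: [0.5686, 0.1026, 0.2644]
orientation: [-0.987, -2.982, 0.002]
contact_force: [-1.8, -0.4, -0.6]
grip_width: 0.0854
gripper_force: 0.0
```

Run:
```python
from h import *
im,d,i=grab('wrist','w5'); o=r.get_obs(); print(o['clock'],o['joints'].round(2),o['tcp_pos'],o['orientation'],o['grip_width'])
P=cloud(i,d);h=cv2.cvtColor(im,cv2.COLOR_BGR2HSV);H,S,V=h[...,0],h[...,1],h[...,2];Z=P[...,2]
m=(H>4)&(H<32)&(S>150)&(V>60)&(Z>.1)&(Z<.17)
c,l,s,ce=cv2.connectedComponentsWithStats(m.astype(np.uint8))
for j in range(1,c):
    if s[j,4]>150:
        q=P[(l==j)];zt=np.percentile(q[:,2],95);t=q[abs(q[:,2]-zt)<.003]
        (x,y),rr=cv2.minEnclosingCircle(t[:,:2].astype(np.float32)); print(s[j,4],ce[j].round(1),'ztop %.4f'%zt,'c %.4f %.4f r %.4f'%(x,y,rr))
```

```text
8.2667 [-0.77  0.29  0.61  1.75 -0.18  1.16  0.82] [0.56798186 0.10131315 0.26448797] [-9.89880980e-01 -2.98074602e+00  2.06775223e-03] 0.08542046896568514
1731 [158.3 136.3] ztop 0.1322 c 0.4870 0.0486 r 0.0226
```

View pics/w5.png

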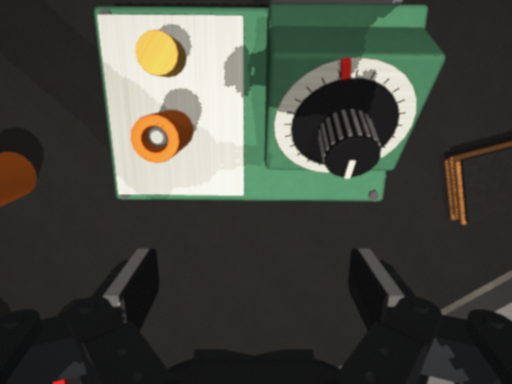

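w5 shows the sleeve around the spindle at (157,137), with its top at 0.132 (expected 0.131), so it is seated. The knob top is at (350,155), the white line points down and the marker is at (346,68). Now I measure the knob axis.

```bash
cat > kn.py <<'E'
from h import *
from scipy.optimize import least_squares
def knob(im,d,i,c0=(0.585,0.2),verbose=1):
    P=cloud(i,d);h=cv2.cvtColor(im,cv2.COLOR_BGR2HSV);H,S,V=h[...,0],h[...,1],h[...,2];Z=P[...,2]
    near=(np.hypot(P[...,0]-c0[0],P[...,1]-c0[1])<.11)&(Z>.06)&(Z<.22)&(d>0)
    w=near&(V>110)&(S<70)
    q=P[w]; n0=np.array([.4217,-.3182,.8491])
    o=(q@n0); q=q[abs(o-np.median(o))<.004]
    for _ in range(4):
        ce=q.mean(0);n=np.linalg.svd(q-ce,full_matrices=False)[2][2];n*=np.sign(n[2]);e=(q-ce)@n;q=q[abs(e)<max(.0015,2*e.std())]
    ex=np.array([0,0,1.])-n[2]*n; ex/=np.linalg.norm(ex)   # up-slope = rear
    ey=np.cross(n,ex)   # left (+y machine)
    A=np.stack([ex,ey,n])
    L=(P-ce)@A.T
    rp=L[w&(abs(L[...,2])<.003)]
    # outer radius circle of white dial: boundary pts via angle bins
    def fit(pts,rad):
        f=least_squares(lambda p:np.hypot(pts[:,0]-p[0],pts[:,1]-p[1])-(rad or p[2]),[pts[:,0].mean(),pts[:,1].mean()]+([] if rad else [.06]),loss='soft_l1',f_scale=.0007);return f.x,np.abs(f.fun).mean()
    c=np.array(fit(rp[:,:2],None)[0][:2])
    for _ in range(3):
        a=np.arctan2(rp[:,1]-c[1],rp[:,0]-c[0]);rr=np.hypot(rp[:,0]-c[0],rp[:,1]-c[1]);b=((a+np.pi)/np.radians(5)).astype(int)
        ou=np.array([rp[b==k][rr[b==k].argmax(),:2] for k in np.unique(b)]);inn=np.array([rp[b==k][rr[b==k].argmin(),:2] for k in np.unique(b)])
        fo,eo=fit(ou,None);fi,ei=fit(inn,None); c=fo[:2]
    hist=np.histogram(L[near&(V<90)&(np.hypot(L[...,0]-c[0],L[...,1]-c[1])<.05)][:,2],np.arange(-.004,.06,.003))
    print('n',n.round(4),'outer',fo.round(4),eo.round(5),'inner',fi.round(4),ei.round(5)); print('hist',dict(zip((hist[1][:-1]*1e3).round().astype(int).tolist(),hist[0].tolist())))
    k=near&(L[...,2]>.036)&(np.hypot(L[...,0]-c[0],L[...,1]-c[1])<.04)
    t=L[k]; zt=np.percentile(t[:,2],90); t=t[abs(t[:,2]-zt)<.003]
    (x,y),rk=cv2.minEnclosingCircle(t[:,:2].astype(np.float32));print('top cap',round(x,4),round(y,4),'r',round(rk,4),'h',round(zt,4))
    m=near&((H<6)|(H>173))&(S>140)&(V>70); lm=L[m]; lm=lm[np.hypot(lm[:,0]-c[0],lm[:,1]-c[1])>.045]
    if len(lm): mc=lm.mean(0)-[*c,0];print('red n',len(lm),'r %.4f ang %.2f h %.4f'%(np.hypot(*mc[:2]),np.degrees(np.arctan2(mc[1],mc[0])),mc[2]))
    for nm,lo,hi,rl,rh in(('cap line',zt-.004,zt+.005,.003,.024),('skirt line',.000,.017,.02,.052)):
        m=near&(V>120)&(S<80)&(L[...,2]>lo)&(L[...,2]<hi)&(np.hypot(L[...,0]-c[0],L[...,1]-c[1])<(rh if nm[0]=='c' else .0485))&(np.hypot(L[...,0]-c[0],L[...,1]-c[1])>rl)
        if m.sum()>3: mc=L[m].mean(0)-[*c,0];print(nm,m.sum(),'r %.4f ang %.2f h %.4f'%(np.hypot(*mc[:2]),np.degrees(np.arctan2(mc[1],mc[0])),mc[2]))
    base=ce+A.T@np.array([*c,0]); print('dial centre',base.round(4),'cap centre',(ce+A.T@np.array([x,y,zt])).round(4))
    return base,A,c
E
python3 - <<'E'
from kn import *
for n in('w1','w5'): knob(*load(n))
E
```

```text
n [ 0.4224 -0.3183  0.8487] outer [-0.0246 -0.0021  0.0677] 0.0009 inner [-0.027  -0.0024  0.0525] 0.00139
hist {-4: 0, -1: 0, 2: 20, 5: 1461, 8: 55, 11: 67, 14: 57, 17: 66, 20: 70, 23: 64, 26: 65, 29: 67, 32: 69, 35: 67, 38: 60, 41: 66, 44: 94, 47: 512, 50: 0, 53: 0, 56: 0}
top cap -0.0218 -0.0019 r 0.0243 h 0.0484
red n 78 r 0.0618 ang 10.42 h 0.0052
cap line 46 r 0.0107 ang 177.83 h 0.0485
skirt line 19 r 0.0287 ang -138.39 h 0.0061
dial centre [0.5851 0.1969 0.1168] cap centre [0.6035 0.1827 0.1594]
n [ 0.4224 -0.3187  0.8485] outer [-0.0224 -0.0037  0.0671] 0.00062 inner [-0.0238 -0.0044  0.0517] 0.00131
hist {-4: 0, -1: 1, 2: 181, 5: 3923, 8: 76, 11: 116, 14: 103, 17: 128, 20: 113, 23: 118, 26: 121, 29: 131, 32: 116, 35: 123, 38: 129, 41: 125, 44: 211, 47: 1487, 50: 0, 53: 0, 56: 0}
top cap -0.0206 -0.0034 r 0.0243 h 0.0486
red n 207 r 0.0622 ang 11.23 h 0.0054
cap line 120 r 0.0105 ang -176.84 h 0.0485
skirt line 14 r 0.0315 ang -123.90 h 0.0062
dial centre [0.5847 0.1974 0.1171] cap centre [0.6038 0.1826 0.1593]
```

The two views agree on the cap centre (0.604,0.183,0.159) and on 42 mm from skirt to cap. The marker is at +11° and the line at about -178° (counter-clockwise from up-slope), so the turn is about 170° clockwise. Next I tilt onto the knob axis.

Call:
servo_tool(
  commands=[
    [3.8,5.1,0,15,11,0,0],
    [7.7,10.2,0,30,22,0,0],
    [11.5,15.3,0,45,33,0,0],
    [15.4,20.4,0,60,44,0,0],
    [19.2,25.5,0,74,53,0,0],
  ],
)

```text
clock: 8.68
tcp_pos: [0.643, 0.1541, 0.2662]
orientation: [-0.819, -2.467, -0.241]
contact_force: [0.2, 0.9, 0.3]
grip_width: 0.0855
gripper_force: 0.0
```

Call:
servo_tool(
  commands=[
    [0,0,0,0,0,0,0],
    [0,0,0,0,0,0,0],
  ],
)

```text
clock: 8.85
tcp_pos: [0.6425, 0.1522, 0.2611]
orientation: [-0.826, -2.465, -0.232]
contact_force: [-0.1, -0.6, -0.2]
grip_width: 0.0855
gripper_force: 0.0
```

```bash
cat > st.py <<'E'
from kn import *
def st():
    o=r.get_obs(); M=R.from_rotvec(o['orientation']).as_matrix()
    print('t',o['clock'],'j',o['joints'].round(2),'tcp',o['tcp_pos'].round(4),'toolz',M[:,2].round(3),'tooly',M[:,1].round(3),'w',round(o['grip_width'],4),'gf',round(o['gripper_force'],1),'F',o['contact_force'].round(1),'M',o['moment'].round(2))
    return o,M
E
python3 - <<'E'
from st import *
o,M=st(); n=-M[:,2]
knob(*grab('wrist','w6'))
n=np.array([.4224,-.3187,.8485]); cap=np.array([.6038,.1826,.1593]); v=o['tcp_pos']-cap; print('along',v@n,'off',(v-v@n*n).round(4),'align deg',np.degrees(np.cross(M[:,2],-n)).round(2))
E
```

```text
t 8.85 j [-0.39  0.73  0.49  1.22 -0.62  1.75  1.03] tcp [0.6425 0.1522 0.2611] toolz [-0.426  0.317 -0.847] tooly [ 0.601  0.799 -0.004] w 0.0855 gf 0.0 F [-0.1 -0.6 -0.2] M [-0.37 -0.44  0.01]
n [ 0.4228 -0.3189  0.8483] outer [-0.0058  0.0006  0.0666] 0.00053 inner [-0.0066  0.0006  0.0509] 0.00028
hist {-4: 0, -1: 0, 2: 329, 5: 4002, 8: 23, 11: 25, 14: 29, 17: 26, 20: 26, 23: 30, 26: 27, 29: 31, 32: 25, 35: 40, 38: 32, 41: 72, 44: 207, 47: 1689, 50: 1, 53: 0, 56: 0}
top cap -0.0051 0.0005 r 0.024 h 0.0489
red n 115 r 0.0608 ang 10.48 h 0.0061
cap line 119 r 0.0126 ang 178.03 h 0.0486
skirt line 35 r 0.0441 ang -179.60 h 0.0067
dial centre [0.5839 0.1974 0.1175] cap centre [0.6042 0.1822 0.1593]
along 0.11238293560272784 off [-0.0087  0.0054  0.0064] align deg [ 0.07 -0.2  -0.11]
```

The tool is aligned within 0.2° and the cap centre is confirmed at (0.604,0.1823,0.1593). The line is at 178–180° and the marker at 10.5°. I move onto the axis and turn the wrist back about 63° to gain range for the turn.

Call:
servo_tool(
  commands=[
    [2.96,-2.23,5.94,9,-5,-6,0],
    [5.91,-4.46,11.88,9,-5,-6,0],
    [8.87,-6.69,17.82,2,0,-20,0],
    [11.83,-8.92,23.76,-6,6,-36,0],
    [14.78,-11.15,29.7,-13,11,-50,0],
  ],
)

```text
clock: 9.32
tcp_pos: [0.6285, 0.1663, 0.2177]
orientation: [-0.03, -2.662, -0.45]
contact_force: [0.1, 0.4, -0.1]
grip_width: 0.0851
gripper_force: 0.0
```

Call:
servo_tool(
  commands=[
    [2.96,-2.23,5.94,-4,3,-8,0],
    [5.91,-4.46,11.88,-8,6,-16,0],
    [8.87,-6.69,17.82,-8,6,-16,0],
    [11.83,-8.92,23.76,-8,6,-16,0],
    [11.83,-8.92,23.76,-8,6,-16,0],
  ],
)

```text
clock: 9.73
tcp_pos: [0.6208, 0.172, 0.2023]
orientation: [0.627, -2.655, -0.598]
contact_force: [0.6, -0.5, 1.0]
grip_width: 0.0852
gripper_force: 0.0
```

```bash
cat >> st.py <<'E'
def ax(cap=np.array([.6041,.1823,.1593]),n=np.array([.4225,-.3188,.8485])):
    o,M=st(); v=o['tcp_pos']-cap
    print('along %.4f'%(v@n),'off mm',((v-v@n*n)*1e3).round(1),'align deg',np.degrees(np.cross(M[:,2],-n)).round(2))
    ex=np.array([0,0,1.])-n[2]*n; ex/=np.linalg.norm(ex); ey=np.cross(n,ex)
    print('toolx angle %.2f'%np.degrees(np.arctan2(M[:,0]@ey,M[:,0]@ex))); return o,M
E
python3 - <<'E'
from st import *
ax()
E
```

```text
t 9.7333 j [-0.29  0.69  0.22  1.34 -0.5   1.57  2.06] tcp [0.6208 0.172  0.2023] toolz [-0.418  0.318 -0.851] tooly [-0.341  0.813  0.472] w 0.0852 gf 0.0 F [ 0.6 -0.5  1. ] M [-0.39 -0.48 -0.  ]
along 0.0468 off mm [-3.1  4.6  3.3] align deg [0.06 0.26 0.07]
toolx angle 63.66
```

Call:
servo_tool(
  commands=[
    [0,0,0,3,-4.5,-3,0],
    [0,0,0,-3,0,-15,0],
    [0,0,0,-10,5,-29,0],
    [0,0,0,-18,11,-44,0],
    [0,0,0,-22,14.5,-54,0],
  ],
)

```text
clock: 10.15
tcp_pos: [0.5983, 0.1866, 0.1448]
orientation: [0.615, -2.652, -0.596]
contact_force: [0.4, 0.2, -0.1]
grip_width: 0.0852
gripper_force: 0.0
```

Call:
servo_tool(
  commands=[
    [0,0,0,0,0,0,0],
    [0,0,0,0,0,0,0],
  ],
)

```text
clock: 10.32
tcp_pos: [0.5993, 0.1862, 0.1454]
orientation: [0.617, -2.652, -0.597]
contact_force: [-0.2, 0.2, -0.5]
grip_width: 0.0853
gripper_force: 0.0
```

Run:
```python
from st import *
ax()
```

```text
t 10.3167 j [-0.31  0.71  0.2   1.44 -0.51  1.45  2.09] tcp [0.5993 0.1862 0.1454] toolz [-0.422  0.318 -0.849] tooly [-0.334  0.816  0.471] w 0.0853 gf 0.0 F [-0.2  0.2 -0.5] M [-0.29 -0.5   0.01]
along -0.0150 off mm [ 1.6 -0.9 -1.1] align deg [ 0.05  0.04 -0.01]
toolx angle 63.22
```

Call:
servo_tool(
  commands=[
    [0,0,0,-5,3.5,-6,0],
    [0,0,0,-8.4,6,-12.5,0],
    [0,0,0,-8.4,6,-12.5,0],
    [0,0,0,-8.4,6,-12.5,0.8],
    [0,0,0,-8.4,6,-12.5,0.8],
  ],
  force=80,
)

```text
clock: 10.73
tcp_pos: [0.5913, 0.1921, 0.1327]
orientation: [0.618, -2.652, -0.598]
contact_force: [0.1, 0.2, 0.8]
grip_width: 0.064
gripper_force: 0.0
```

Call:
servo_tool(
  commands=[
    [0,0,0,0,0,0,0.8],
    [0,0,0,0,0,0,0.8],
    [0,0,0,0,0,0,0.8],
    [0,0,0,0,0,0,0.8],
    [0,0,0,0,0,0,0.8],
  ],
)

```text
clock: 11.15
tcp_pos: [0.5932, 0.1928, 0.1351]
orientation: [0.62, -2.656, -0.601]
contact_force: [2.1, -0.2, 9.5]
grip_width: 0.0174
gripper_force: 4.7
```

Run:
```python
from st import *
ax()
```

```text
t 11.15 j [-0.31  0.71  0.2   1.47 -0.52  1.42  2.09] tcp [0.5932 0.1928 0.1351] toolz [-0.418  0.321 -0.85 ] tooly [-0.336  0.815  0.473] w 0.0174 gf 4.7 F [ 2.1 -0.2  9.5] M [ 0.35  0.02 -0.16]
along -0.0285 off mm [ 1.1  1.4 -0. ] align deg [-0.07  0.26  0.13]
toolx angle 63.38
```

The opening of 17 mm is too small for a 48 mm grip, so I look before moving on.

Run:
```python
from st import *
im,d,i=grab('wrist','w7'); st(); a=grab('scene')[0][180:270,280:390]; a=cv2.resize(a,None,fx=3.2,fy=3.2,interpolation=cv2.INTER_CUBIC)
b=np.zeros((384,800,3),np.uint8); b[:,:440]=im[:,36:476]; b[:288,445:797]=a; cv2.imwrite('pics/w7b.png',b)
```

```text
t 11.2 j [-0.31  0.71  0.2   1.47 -0.52  1.42  2.09] tcp [0.5932 0.1928 0.1351] toolz [-0.418  0.321 -0.85 ] tooly [-0.336  0.815  0.473] w 0.0171 gf 4.7 F [ 1.9 -0.2  9.6] M [ 0.4  -0.01 -0.17]
```

View pics/w7b.png

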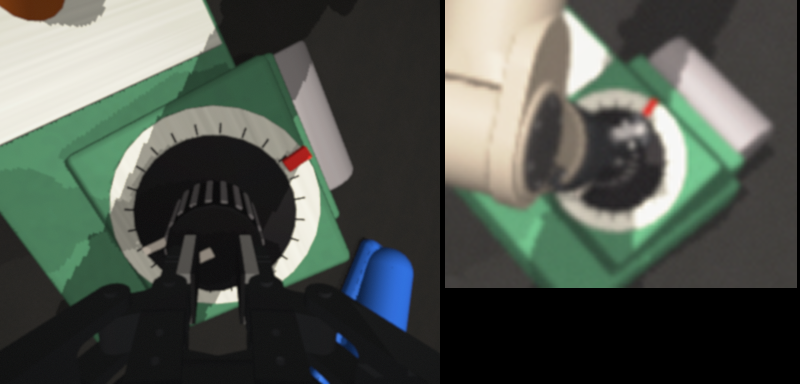

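The picture shows the fingers closed over the knob's cap (tips at about (190,240) and (245,240)) rather than around it, and the line has not turned. I check the fingertip and cap depths in tool coordinates.

Run:
```python
from st import *
im,d,i=load('w7'); o=r.get_obs(); M=R.from_rotvec(o['orientation']).as_matrix()
L=(cloud(i,d)-o['tcp_pos'])@M*1e3
for u,v in [(226,238),(226,245),(226,260),(280,238),(280,250),(243,255),(240,240),(250,250),(254,240),(240,210),(250,190),(240,160)]: print((u,v),im[v,u],'tool xyz mm',L[v,u].round(1))
# same for w5 open fingers: nearest tip (largest tool z) of finger pixels
im,d,i=load('w1')
C=np.asarray(r.camera_info('wrist')['T_tool_cam']); 
for n in('w1','w2','w5','w6','w7','w3','w4'):
    im,d,i=load(n);v,u=np.mgrid[:384,:512]
    c=np.stack([(u-i['cx'])/i['f']*d,-(v-i['cy'])/i['f']*d,-d],-1);L=c@C[:3,:3].T+C[:3,3]
    f=(d>0)&(abs(L[...,0])<.014)&(abs(L[...,1])<.06)&(L[...,2]>-.06)&(L[...,2]<.02)&(im.max(-1)<160)&(v>230)
    q=L[f]; 
    if len(q): print(n,len(q),'tipz',(np.percentile(q[:,2],[90,98,100])*1e3).round(1),'y',(np.percentile(q[:,1],[5,50,95])*1e3).round(1))
```

```text
(226, 238) [77 81 83] tool xyz mm [ 11.9 -11.6 -35.8]
(226, 245) [76 80 83] tool xyz mm [ 11.9 -11.  -42.8]
(226, 260) [74 78 80] tool xyz mm [ 11.9 -10.  -55.9]
(280, 238) [77 81 83] tool xyz mm [ 11.9  12.8 -35.7]
(280, 250) [76 80 82] tool xyz mm [ 12.4  11.8 -48.3]
(243, 255) [123 133 142] tool xyz mm [ -1.   -4.3 -27.7]
(240, 240) [19 19 20] tool xyz mm [  6.7  -5.7 -27.1]
(250, 250) [16 16 16] tool xyz mm [  1.7  -0.9 -27.8]
(254, 240) [17 16 18] tool xyz mm [  6.8   1.1 -27.3]
(240, 210) [20 19 21] tool xyz mm [ 22.1  -5.5 -26.9]
(250, 190) [14 13 13] tool xyz mm [25.7 -1.  -6.6]
(240, 160) [21 22 22] tool xyz mm [37.2 -7.  15. ]
w1 2685 tipz [-40.7 -36.9 -34.3] y [-44.3  34.7  46. ]
w2 2710 tipz [-40.3 -36.8 -34.6] y [-44.2  34.6  45.8]
w5 2335 tipz [-44.8 -41.9 -40.2] y [-52.2  43.1  53.9]
w6 2294 tipz [-45.1 -42.2 -40.6] y [-52.1  43.2  53.8]
w7 5127 tipz [13.8 15.1 20. ] y [-34.8   0.1  31.8]
w3 5532 tipz [-5.9 10.5 19.8] y [-30.2   1.1  31.9]
w4 5518 tipz [-5.8 10.4 19.6] y [-30.2   1.1  31.8]
```

The depth image shows the real finger ends about 27 mm (shut) to 40 mm (open) behind the reported TCP, which is why they closed on the cap. They must go about 31 mm deeper. First I check where the gripper body begins.

Run:
```python
from st import *
C=np.asarray(r.camera_info('wrist')['T_tool_cam'])
im,d,i=load('w5');v,u=np.mgrid[:384,:512]
c=np.stack([(u-i['cx'])/i['f']*d,-(v-i['cy'])/i['f']*d,-d],-1);L=(c@C[:3,:3].T+C[:3,3])*1e3
for p in [(256,355),(256,365),(256,380),(230,358),(200,355),(140,260),(135,250),(150,255),(145,300),(120,320),(372,255)]: print(p,L[p[1],p[0]].round(1),d[p[1],p[0]])
```

```text
(256, 355) [  10.2    1.5 -102.2] 0.08462745
(256, 365) [  11.8    1.4 -107. ] 0.07959696
(256, 380) [  12.3    1.4 -111.7] 0.07494205
(230, 358) [  11.    -5.1 -104. ] 0.08276412
(200, 355) [  10.1  -13.1 -102.1] 0.08485686
(140, 260) [ 11.9 -43.9 -55.8] 0.12852742
(135, 250) [-150.3 -174.7  265.1] 0.48315382
(150, 255) [ 11.  -41.8 -50. ] 0.13431302
(145, 300) [ -2.7 -41.7 -61. ] 0.12785195
(120, 320) [ 12.5 -37.7 -91.6] 0.09412098
(372, 255) [ 11.6  49.1 -51.1] 0.13307576
```

Call:
servo_tool(
  commands=[
    [0,0,0,0,0,0,0],
    [0,0,0,0,0,0,0],
    [0,0,0,0,0,0,0],
    [0,0,0,0,0,0,0],
    [0,0,0,0,0,0,0],
  ],
)

```text
clock: 11.67
tcp_pos: [0.5905, 0.1926, 0.1321]
orientation: [0.618, -2.65, -0.598]
contact_force: [0.6, -0.7, -0.4]
grip_width: 0.076
gripper_force: 0.0
```

Run:
```python
from st import *
ax()
```

```text
t 11.6667 j [-0.32  0.71  0.2   1.47 -0.52  1.42  2.09] tcp [0.5905 0.1926 0.1321] toolz [-0.423  0.318 -0.848] tooly [-0.334  0.815  0.473] w 0.076 gf 0.0 F [ 0.6 -0.7 -0.4] M [-0.37 -0.42 -0.  ]
along -0.0321 off mm [-0.  0.  0.] align deg [ 0.02 -0.04 -0.02]
toolx angle 63.29
```

The whole gripper sits about 28 mm behind the reported TCP, with the body face at -102 mm instead of -73, so I go 28 mm deeper along the axis and grip.

Call:
servo_tool(
  commands=[
    [0,0,0,-3,2.2,-6,0],
    [0,0,0,-6,4.5,-12,0],
    [0,0,0,-9,6.7,-18,0],
    [0,0,0,-11.8,8.9,-23.8,0],
    [0,0,0,-11.8,8.9,-23.8,0],
  ],
)

```text
clock: 12.08
tcp_pos: [0.5773, 0.202, 0.1071]
orientation: [0.618, -2.648, -0.598]
contact_force: [-0.2, 0.9, 0.4]
grip_width: 0.0857
gripper_force: 0.0
```

Call:
servo_tool(
  commands=[
    [0,0,0,0,0,0,0.5],
    [0,0,0,0,0,0,0.8],
    [0,0,0,0,0,0,0.8],
    [0,0,0,0,0,0,0.8],
    [0,0,0,0,0,0,0.8],
  ],
  force=80,
)

```text
clock: 12.5
tcp_pos: [0.5802, 0.2003, 0.1092]
orientation: [0.618, -2.654, -0.597]
contact_force: [1.7, -2.4, 2.7]
grip_width: 0.0462
gripper_force: 82.5
```

Run:
```python
from st import *
ax()
```

```text
t 12.5 j [-0.33  0.72  0.19  1.51 -0.53  1.37  2.1 ] tcp [0.5802 0.2003 0.1092] toolz [-0.42   0.318 -0.85 ] tooly [-0.335  0.816  0.471] w 0.0462 gf 82.5 F [ 1.7 -2.4  2.7] M [-0.57 -0.42  0.19]
along -0.0583 off mm [ 0.7 -0.6 -0.6] align deg [0.05 0.15 0.03]
toolx angle 63.27
```

Grip is now 46 mm at 82 N. First 30° clockwise turn.

Call:
servo_tool(
  commands=[
    [-2.53,1.91,-5.09,0,0,0,0.8],
    [-5.07,3.82,-10.18,0,0,0,0.8],
    [-7.6,5.74,-15.27,0,0,0,0.8],
    [-10.14,7.65,-20.36,0,0,0,0.8],
    [-12.67,9.56,-25.46,0,0,0,0.8],
  ],
)

```text
clock: 12.92
tcp_pos: [0.5802, 0.2004, 0.1093]
orientation: [-0.093, -2.652, -0.435]
contact_force: [2.2, -3.3, 2.0]
grip_width: 0.0466
gripper_force: 82.9
```

Run:
```python
from st import *
ax(); knob(*grab('wrist','w8'))
```

```text
t 12.9167 j [-0.4   0.74  0.31  1.52 -0.6   1.39  1.63] tcp [0.5802 0.2004 0.1093] toolz [-0.42   0.318 -0.85 ] tooly [0.136 0.948 0.288] w 0.0466 gf 82.9 F [ 2.2 -3.3  2. ] M [-0.55 -0.56  0.45]
along -0.0583 off mm [ 0.7 -0.5 -0.5] align deg [0.07 0.13 0.02]
toolx angle 33.02
n [ 0.4222 -0.3188  0.8486] outer [-0.0224 -0.0151  0.0666] 0.00058 inner [-0.0254 -0.0168  0.0528] 0.00151
hist {-4: 0, -1: 0, 2: 520, 5: 10949, 8: 108, 11: 168, 14: 189, 17: 177, 20: 206, 23: 255, 26: 328, 29: 356, 32: 393, 35: 413, 38: 449, 41: 569, 44: 1058, 47: 8620, 50: 308, 53: 246, 56: 597}
top cap -0.0072 -0.0051 r 0.0266 h 0.1013
red n 551 r 0.0607 ang 11.25 h 0.0058
dial centre [0.5841 0.1978 0.1175] cap centre [0.6105 0.1653 0.2115]
```

Call:
servo_tool(
  commands=[
    [-2.53,1.91,-5.09,0,0,0,0.8],
    [-5.07,3.82,-10.18,0,0,0,0.8],
    [-7.6,5.74,-15.27,0,0,0,0.8],
    [-10.14,7.65,-20.36,0,0,0,0.8],
    [-12.67,9.56,-25.46,0,0,0,0.8],
  ],
)

```text
clock: 13.38
tcp_pos: [0.5802, 0.2005, 0.1093]
orientation: [-0.76, -2.495, -0.256]
contact_force: [1.0, -2.5, 2.4]
grip_width: 0.0462
gripper_force: 83.1
```

Call:
servo_tool(
  commands=[
    [-2.53,1.91,-5.09,0,0,0,0.8],
    [-5.07,3.82,-10.18,0,0,0,0.8],
    [-7.6,5.74,-15.27,0,0,0,0.8],
    [-10.14,7.65,-20.36,0,0,0,0.8],
    [-12.67,9.56,-25.46,0,0,0,0.8],
  ],
)

```text
clock: 13.8
tcp_pos: [0.5802, 0.2006, 0.1093]
orientation: [-1.369, -2.196, -0.066]
contact_force: [3.5, -3.5, 2.6]
grip_width: 0.0458
gripper_force: 83.2
```

Run:
```python
from st import *
ax(); knob(*grab('wrist','w9'))
```

```text
t 13.8 j [-0.55  0.79  0.56  1.53 -0.73  1.46  0.7 ] tcp [0.5802 0.2006 0.1093] toolz [-0.421  0.318 -0.85 ] tooly [ 0.844  0.481 -0.238] w 0.0458 gf 83.2 F [ 3.5 -3.5  2.6] M [-0.57 -0.52  0.53]
along -0.0583 off mm [ 0.8 -0.3 -0.5] align deg [0.06 0.11 0.01]
toolx angle -26.83
n [ 0.4225 -0.319   0.8484] outer [-0.0237  0.0138  0.0669] 0.00125 inner [-0.0272  0.0154  0.0533] 0.00177
hist {-4: 0, -1: 0, 2: 568, 5: 10822, 8: 116, 11: 172, 14: 169, 17: 193, 20: 193, 23: 255, 26: 291, 29: 338, 32: 370, 35: 397, 38: 439, 41: 517, 44: 943, 47: 8523, 50: 286, 53: 206, 56: 560}
top cap -0.0073 0.0056 r 0.0266 h 0.1014
red n 547 r 0.0610 ang 9.26 h 0.0058
dial centre [0.5838 0.1969 0.1173] cap centre [0.6205 0.1794 0.2121]
```

Turned 90° so far with steady torque. Two more 30° steps follow, then a look for the line.

Call:
servo_tool(
  commands=[
    [-2.53,1.91,-5.09,0,0,0,0.8],
    [-5.07,3.82,-10.18,0,0,0,0.8],
    [-7.6,5.74,-15.27,0,0,0,0.8],
    [-10.14,7.65,-20.36,0,0,0,0.8],
    [-12.67,9.56,-25.46,0,0,0,0.8],
  ],
)

```text
clock: 14.27
tcp_pos: [0.5803, 0.2008, 0.1093]
orientation: [-1.892, -1.77, 0.126]
contact_force: [4.4, -2.4, 2.8]
grip_width: 0.046
gripper_force: 83.2
```

Call:
servo_tool(
  commands=[
    [-2.53,1.91,-5.09,0,0,0,0.8],
    [-5.07,3.82,-10.18,0,0,0,0.8],
    [-7.6,5.74,-15.27,0,0,0,0.8],
    [-10.14,7.65,-20.36,0,0,0,0.8],
    [-12.67,9.56,-25.46,0,0,0,0.8],
  ],
)

```text
clock: 14.68
tcp_pos: [0.5805, 0.2008, 0.1092]
orientation: [-2.311, -1.233, 0.313]
contact_force: [4.4, -2.6, 2.6]
grip_width: 0.0458
gripper_force: 83.2
```

Run:
```python
from st import *
ax(); im,d,i=grab('wrist','w10'); s=grab('scene','s10')[0]
P=cloud(i,d);h=cv2.cvtColor(im,cv2.COLOR_BGR2HSV);H,S,V=h[...,0],h[...,1],h[...,2]
n=np.array([.4225,-.3188,.8485]);cap=np.array([.6041,.1823,.1593]);ex=np.array([0,0,1.])-n[2]*n; ex/=np.linalg.norm(ex); ey=np.cross(n,ex)
L=(P-cap)@np.stack([ex,ey,n]).T; rr=np.hypot(L[...,0],L[...,1]);a=np.degrees(np.arctan2(L[...,1],L[...,0]))
m=(d>0)&(abs(L[...,2]+.042)<.004)&(rr>.026)&(rr<.0495)&(V>70)
print(m.sum()); print(np.histogram(a[m],np.arange(-180,181,10))); 
if m.sum(): print(a[m].mean(),rr[m].min(),rr[m].max())
m=((H<6)|(H>173))&(S>140)&(V>60)&(rr>.045)&(rr<.075);print('red',m.sum(),a[m].mean(),rr[m].mean())
```

```text
t 14.6833 j [-0.68  0.87  0.79  1.54 -0.86  1.56 -0.24] tcp [0.5805 0.2008 0.1092] toolz [-0.42   0.319 -0.849] tooly [ 0.711 -0.466 -0.527] w 0.0458 gf 83.2 F [ 4.4 -2.6  2.6] M [-0.33 -0.67  0.28]
along -0.0583 off mm [ 1.  -0.1 -0.6] align deg [0.02 0.12 0.04]
toolx angle -86.79
246
(array([10,  9, 11, 11, 11,  5,  0,  0,  2,  2,  6,  7, 19, 22, 23, 20, 17,
       16, 28, 10,  0,  0,  0,  3,  0,  0,  0,  0,  0,  0,  0,  1,  0,  0,
        0, 13]), array([-180, -170, -160, -150, -140, -130, -120, -110, -100,  -90,  -80,
        -70,  -60,  -50,  -40,  -30,  -20,  -10,    0,   10,   20,   30,
         40,   50,   60,   70,   80,   90,  100,  110,  120,  130,  140,
        150,  160,  170,  180]))
-43.69152737911321 0.03395872712538692 0.04949652841820352
red 458 9.59338748235976 0.05912672328354956
```

Call:
servo_tool(
  commands=[
    [-2.53,1.91,-5.09,0,0,0,0.8],
    [-5.07,3.82,-10.18,0,0,0,0.8],
    [-7.18,5.42,-14.42,0,0,0,0.8],
    [-7.18,5.42,-14.42,0,0,0,0.8],
    [-7.18,5.42,-14.42,0,0,0,0.8],
  ],
)

```text
clock: 15.2
tcp_pos: [0.5806, 0.2007, 0.1092]
orientation: [-2.492, -0.891, 0.413]
contact_force: [4.4, -1.6, 2.9]
grip_width: 0.0463
gripper_force: 83.4
```

Call:
servo_tool(
  commands=[
    [0,0,0,0,0,0,0],
    [0,0,0,0,0,0,0],
    [0,0,0,0,0,0,0],
    [0,0,0,0,0,0,0],
    [0,0,0,0,0,0,0],
  ],
)

```text
clock: 15.62
tcp_pos: [0.579, 0.2014, 0.1086]
orientation: [-2.49, -0.889, 0.417]
contact_force: [-0.8, 0.6, -0.4]
grip_width: 0.0857
gripper_force: 0.0
```

Call:
servo_tool(
  commands=[
    [0,0,0,3.4,-2.6,6.8,0],
    [0,0,0,9,-6.5,17,0],
    [0,0,0,18,-13,35,0],
    [0,0,0,27,-20,54,0],
    [0,0,0,38,-28.7,76.4,0],
  ],
)

```text
clock: 16.03
tcp_pos: [0.6176, 0.172, 0.1865]
orientation: [-2.491, -0.889, 0.417]
contact_force: [-0.0, 0.1, -0.2]
grip_width: 0.0852
gripper_force: 0.0
```

Call:
servo_tool(
  commands=[
    [0,0,0,8,-6,16,0],
    [0,0,0,17,-13,34,0],
    [0,0,0,25,-19,51,0],
    [0,0,0,25,-19,51,0],
    [0,0,0,25,-19,51,0],
  ],
)

```text
clock: 16.45
tcp_pos: [0.6433, 0.152, 0.2376]
orientation: [-2.493, -0.888, 0.413]
contact_force: [0.1, 0.1, 0.3]
grip_width: 0.0857
gripper_force: 0.0
```

Run:
```python
from st import *
ax(); knob(*grab('wrist','w11')); grab('scene','s11')
cv2.imwrite('pics/w11b.png',load('w11')[0])
```

```text
t 16.45 j [-0.58  0.85  0.89  1.27 -0.84  1.83 -0.59] tcp [0.6433 0.152  0.2376] toolz [-0.42   0.319 -0.85 ] tooly [ 0.516 -0.687 -0.512] w 0.0857 gf 0.0 F [0.1 0.1 0.3] M [-0.27 -0.49  0.05]
along 0.0927 off mm [ 0.1 -0.8 -0.3] align deg [0.02 0.15 0.05]
toolx angle -103.74
n [ 0.4226 -0.3185  0.8485] outer [0.0032 0.0076 0.067 ] 0.0006 inner [0.0031 0.008  0.0507] 0.00016
hist {-4: 0, -1: 0, 2: 388, 5: 4485, 8: 35, 11: 15, 14: 31, 17: 24, 20: 27, 23: 25, 26: 28, 29: 29, 32: 28, 35: 35, 38: 39, 41: 62, 44: 256, 47: 1953, 50: 3, 53: 0, 56: 0}
top cap 0.0026 0.0067 r 0.024 h 0.0489
red n 114 r 0.0594 ang 9.32 h 0.0060
cap line 167 r 0.0125 ang 10.55 h 0.0486
skirt line 159 r 0.0331 ang 33.90 h 0.0064
dial centre [0.5831 0.1971 0.1177] cap centre [0.6047 0.182  0.1589]
```

Run:
```python
from st import *
im,d,i=load('w11');P=cloud(i,d);h=cv2.cvtColor(im,cv2.COLOR_BGR2HSV);H,S,V=h[...,0],h[...,1],h[...,2]
base,A,c=knob(im,d,i)
L=(P-base)@A.T
for off in((0,0),(-.0006,-.0009)):
    X,Y=L[...,0]-off[0],L[...,1]-off[1];rr=np.hypot(X,Y);a=np.degrees(np.arctan2(Y,X))
    for nm,z,lo,hi in(('cap',.0487,0,.0235),('skirt',.0065,.026,.0475)):
        m=(d>0)&(abs(L[...,2]-z)<.003)&(rr>lo)&(rr<hi)&(V>100)
        k,l,s,ce=cv2.connectedComponentsWithStats(m.astype(np.uint8))
        for j in range(1,k):
            if s[j,4]>6:
                q=np.stack([X[l==j],Y[l==j]],1);dv=np.linalg.svd(q-q.mean(0))[2][0];mm=q.mean(0);dv*=np.sign(dv@mm)
                print(off,nm,s[j,4],'ctr ang %.2f r %.4f'%(np.degrees(np.arctan2(mm[1],mm[0])),np.hypot(*mm)),'dir ang %.2f'%np.degrees(np.arctan2(dv[1],dv[0])),ce[j].round(0))
    m=((H<6)|(H>173))&(S>140)&(V>60)&(rr>.045)&(rr<.075)
    q=np.stack([X[m],Y[m]],1);mm=q.mean(0);dv=np.linalg.svd(q-mm)[2][0];dv*=np.sign(dv@mm);vs,us=np.nonzero(m)
    e=q[np.hypot(*q.T)<.0545].mean(0)
    print('red ang %.2f r %.4f dir %.2f inner-end ang %.2f'%(np.degrees(np.arctan2(mm[1],mm[0])),np.hypot(*mm),np.degrees(np.arctan2(dv[1],dv[0])),np.degrees(np.arctan2(e[1],e[0]))),us.mean(),vs.mean())
cv2.imwrite('pics/fin.png',cv2.resize(im[60:260,150:400],None,fx=3,fy=3,interpolation=cv2.INTER_CUBIC))
```

```text
n [ 0.4226 -0.3185  0.8485] outer [0.0032 0.0076 0.067 ] 0.0006 inner [0.0031 0.008  0.0507] 0.00016
hist {-4: 0, -1: 0, 2: 388, 5: 4485, 8: 35, 11: 15, 14: 31, 17: 24, 20: 27, 23: 25, 26: 28, 29: 29, 32: 28, 35: 35, 38: 39, 41: 62, 44: 256, 47: 1953, 50: 3, 53: 0, 56: 0}
top cap 0.0026 0.0067 r 0.024 h 0.0489
red n 114 r 0.0594 ang 9.32 h 0.0060
cap line 167 r 0.0125 ang 10.55 h 0.0486
skirt line 159 r 0.0331 ang 33.90 h 0.0064
dial centre [0.5831 0.1971 0.1177] cap centre [0.6047 0.182  0.1589]
(0, 0) cap 199 ctr ang 11.28 r 0.0113 dir ang 13.26 [241. 189.]
(0, 0) skirt 113 ctr ang 12.57 r 0.0389 dir ang 13.11 [218. 189.]
red ang 9.32 r 0.0594 dir 11.47 inner-end ang 9.10 197.81578947368422 194.8421052631579
(-0.0006, -0.0009) cap 198 ctr ang 14.98 r 0.0120 dir ang 13.49 [241. 189.]
(-0.0006, -0.0009) skirt 108 ctr ang 13.67 r 0.0393 dir ang 13.49 [218. 189.]
red ang 10.07 r 0.0602 dir 11.47 inner-end ang 9.81 197.81578947368422 194.8421052631579
```

View pics/fin.png

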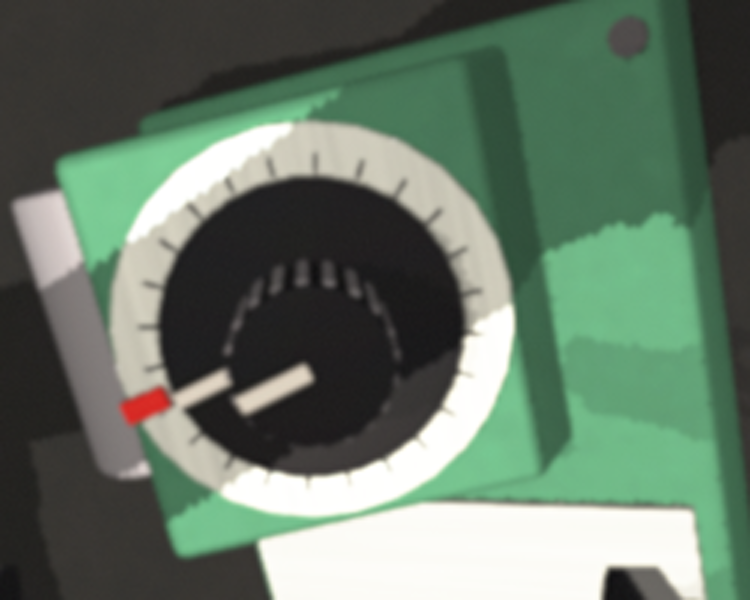

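The picture shows the line (outer end at (175,403)) just below the red tab (inner end at (170,398)). The line measures 13.3° against the marker's 10.4°, so it needs another 2.8° clockwise and I regrasp at the same yaw.

Call:
servo_tool(
  commands=[
    [0,0,0,-12,9,-24,0],
    [0,0,0,-25,19,-51,0],
    [0,0,0,-34,26,-69,0],
    [0,0,0,-42,32,-86,0],
    [0,0,0,-47,36,-96,0],
  ],
)

```text
clock: 16.97
tcp_pos: [0.5926, 0.1912, 0.1374]
orientation: [-2.489, -0.889, 0.423]
contact_force: [-0.3, 0.4, -0.7]
grip_width: 0.0851
gripper_force: 0.0
```

Call:
servo_tool(
  commands=[
    [0,0,0,0,0,0,0],
    [0,0,0,-4,3,-8,0],
    [0,0,0,-8,6,-16,0],
    [0,0,0,-12,9,-24,0],
    [0,0,0,-16.5,12.5,-33,0],
  ],
)

```text
clock: 17.38
tcp_pos: [0.579, 0.2018, 0.1069]
orientation: [-2.492, -0.888, 0.415]
contact_force: [-0.6, -0.4, 0.1]
grip_width: 0.0853
gripper_force: 0.0
```

Call:
servo_tool(
  commands=[
    [0,0,0,0,0,0,0],
    [0,0,0,0,0,0,0],
  ],
)

```text
clock: 17.55
tcp_pos: [0.5782, 0.2023, 0.1066]
orientation: [-2.491, -0.888, 0.418]
contact_force: [0.3, 0.3, 0.2]
grip_width: 0.0852
gripper_force: 0.0
```

Run:
```python
from st import *
ax()
```

```text
t 17.55 j [-0.71  0.89  0.84  1.55 -0.9   1.58 -0.5 ] tcp [0.5782 0.2023 0.1066] toolz [-0.424  0.319 -0.848] tooly [ 0.515 -0.686 -0.515] w 0.0852 gf 0.0 F [0.3 0.3 0.2] M [-0.27 -0.42  0.02]
along -0.0620 off mm [ 0.3  0.2 -0.1] align deg [ 0.   -0.08 -0.03]
toolx angle -103.72
```

Call:
servo_tool(
  commands=[
    [0,0,0,0,0,0,0.5],
    [0,0,0,0,0,0,0.8],
    [0,0,0,0,0,0,0.8],
    [0,0,0,0,0,0,0.8],
    [0,0,0,0,0,0,0.8],
  ],
  force=80,
)

```text
clock: 17.97
tcp_pos: [0.5798, 0.2011, 0.1077]
orientation: [-2.493, -0.888, 0.414]
contact_force: [2.9, -2.8, 2.7]
grip_width: 0.0459
gripper_force: 82.3
```

Call:
servo_tool(
  commands=[
    [-0.6,0.45,-1.2,0,0,0,0.8],
    [-1.18,0.89,-2.38,0,0,0,0.8],
    [-1.18,0.89,-2.38,0,0,0,0.8],
    [-1.18,0.89,-2.38,0,0,0,0.8],
    [-1.18,0.89,-2.38,0,0,0,0.8],
  ],
)

```text
clock: 18.38
tcp_pos: [0.5798, 0.2011, 0.1077]
orientation: [-2.52, -0.826, 0.431]
contact_force: [3.1, -3.2, 4.8]
grip_width: 0.0461
gripper_force: 83.2
```

Run:
```python
from st import *
ax()
```

```text
t 18.3833 j [-0.71  0.9   0.86  1.55 -0.91  1.59 -0.55] tcp [0.5798 0.2011 0.1077] toolz [-0.421  0.319 -0.849] tooly [ 0.477 -0.719 -0.506] w 0.0461 gf 83.2 F [ 3.1 -3.2  4.8] M [-0.71 -0.65 -0.19]
along -0.0601 off mm [ 1.1 -0.3 -0.6] align deg [0.03 0.12 0.03]
toolx angle -106.66
```

Tool turned 2.9°. I release, back off, and measure again with the wrist turned so the camera looks from nearer the marker's side.

Call:
servo_tool(
  commands=[
    [0,0,0,0,0,0,0],
    [0,0,0,0,0,0,0],
    [0,0,0,0,0,0,0],
    [0,0,0,0,0,0,0],
    [0,0,0,0,0,0,0],
  ],
)

```text
clock: 18.8
tcp_pos: [0.5784, 0.2023, 0.1069]
orientation: [-2.517, -0.829, 0.434]
contact_force: [-0.5, -0.0, -0.1]
grip_width: 0.085
gripper_force: 0.0
```

Call:
servo_tool(
  commands=[
    [0,0,0,3.4,-2.6,6.8,0],
    [0,0,0,9,-6.5,17,0],
    [0,0,0,18,-13,35,0],
    [0,0,0,27,-20,54,0],
    [0,0,0,38,-28.7,76.4,0],
  ],
)

```text
clock: 19.22
tcp_pos: [0.6171, 0.1728, 0.1849]
orientation: [-2.517, -0.829, 0.434]
contact_force: [-0.0, -0.6, -0.4]
grip_width: 0.0858
gripper_force: 0.0
```

Call:
servo_tool(
  commands=[
    [2.95,-2.23,5.94,8,-6,16,0],
    [5.91,-4.46,11.88,17,-13,34,0],
    [8.87,-6.69,17.82,25,-19,51,0],
    [11.83,-8.92,23.76,25,-19,51,0],
    [14.78,-11.15,29.7,25,-19,51,0],
  ],
)

```text
clock: 19.63
tcp_pos: [0.6434, 0.1521, 0.237]
orientation: [-2.11, -1.525, 0.215]
contact_force: [-0.6, 0.4, -0.8]
grip_width: 0.0855
gripper_force: 0.0
```

Call:
servo_tool(
  commands=[
    [2.95,-2.23,5.94,0,0,0,0],
    [5.91,-4.46,11.88,0,0,0,0],
    [8.87,-6.69,17.82,0,0,0,0],
    [11.83,-8.92,23.76,0,0,0,0],
    [14.78,-11.15,29.7,0,0,0,0],
  ],
)

```text
clock: 20.05
tcp_pos: [0.6424, 0.1531, 0.2357]
orientation: [-1.543, -2.075, -0.005]
contact_force: [0.6, -0.2, -0.4]
grip_width: 0.0853
gripper_force: 0.0
```

Call:
servo_tool(
  commands=[
    [2.95,-2.23,5.94,0,0,0,0],
    [5.91,-4.46,11.88,0,0,0,0],
    [8.87,-6.69,17.82,0,0,0,0],
    [11.83,-8.92,23.76,0,0,0,0],
    [14.78,-11.15,29.7,0,0,0,0],
  ],
)

```text
clock: 20.47
tcp_pos: [0.6424, 0.153, 0.2357]
orientation: [-0.854, -2.46, -0.228]
contact_force: [-0.3, -0.9, -1.3]
grip_width: 0.0852
gripper_force: 0.0
```

```bash
cat > ang.py <<'E'
from st import *
def ang(im,d,i):
    P=cloud(i,d);h=cv2.cvtColor(im,cv2.COLOR_BGR2HSV);H,S,V=h[...,0],h[...,1],h[...,2]
    base,A,c=knob(im,d,i); L=(P-base)@A.T
    X,Y=L[...,0],L[...,1];rr=np.hypot(X,Y)
    for nm,z,lo,hi in(('cap',.0487,0,.0235),('skirt',.0065,.026,.0475)):
        m=(d>0)&(abs(L[...,2]-z)<.003)&(rr>lo)&(rr<hi)&(V>100)
        k,l,s,ce=cv2.connectedComponentsWithStats(m.astype(np.uint8))
        for j in range(1,k):
            if s[j,4]>6:
                q=np.stack([X[l==j],Y[l==j]],1);dv=np.linalg.svd(q-q.mean(0))[2][0];mm=q.mean(0);dv*=np.sign(dv@mm)
                print(nm,s[j,4],'ctr ang %.2f r %.4f'%(np.degrees(np.arctan2(mm[1],mm[0])),np.hypot(*mm)),'dir ang %.2f'%np.degrees(np.arctan2(dv[1],dv[0])),ce[j].round(0))
    m=((H<6)|(H>173))&(S>140)&(V>60)&(rr>.045)&(rr<.075)&(d>0)
    for nm,mk in(('all',m),('top face',m&(L[...,2]>.0045))):
        q=np.stack([X[mk],Y[mk]],1);mm=q.mean(0);print('red',nm,mk.sum(),'ang %.2f r %.4f'%(np.degrees(np.arctan2(mm[1],mm[0])),np.hypot(*mm)),'h',L[...,2][mk].mean().round(4))
E
python3 - <<'E'
from ang import *
ax(); ang(*grab('wrist','w12'))
print('--- w11'); ang(*load('w11'))
E
```

```text
t 20.4667 j [-0.39  0.74  0.48  1.26 -0.62  1.71  1.03] tcp [0.6424 0.153  0.2357] toolz [-0.421  0.318 -0.85 ] tooly [ 0.617  0.787 -0.011] w 0.0852 gf 0.0 F [-0.3 -0.9 -1.3] M [-0.34 -0.46  0.02]
along 0.0904 off mm [ 0.1 -0.5 -0.3] align deg [0.07 0.1  0.01]
toolx angle -1.25
n [ 0.4223 -0.3188  0.8485] outer [-0.0065  0.001   0.0666] 0.00045 inner [-0.0074  0.0009  0.0509] 0.00018
hist {-4: 0, -1: 0, 2: 403, 5: 4581, 8: 22, 11: 26, 14: 26, 17: 21, 20: 34, 23: 25, 26: 36, 29: 34, 32: 23, 35: 42, 38: 39, 41: 64, 44: 278, 47: 1985, 50: 2, 53: 0, 56: 0}
top cap -0.0055 0.001 r 0.0239 h 0.0489
red n 141 r 0.0609 ang 10.33 h 0.0059
cap line 155 r 0.0131 ang 10.36 h 0.0487
skirt line 138 r 0.0376 ang 10.36 h 0.0065
dial centre [0.5838 0.1974 0.1175] cap centre [0.6038 0.1823 0.1595]
cap 188 ctr ang 10.35 r 0.0125 dir ang 10.31 [251. 171.]
skirt 147 ctr ang 10.41 r 0.0368 dir ang 10.30 [246. 135.]
red all 141 ang 10.33 r 0.0609 h 0.0059
red top face 139 ang 10.37 r 0.0608 h 0.0059
--- w11
n [ 0.4226 -0.3185  0.8485] outer [0.0032 0.0076 0.067 ] 0.0006 inner [0.0031 0.008  0.0507] 0.00016
hist {-4: 0, -1: 0, 2: 388, 5: 4485, 8: 35, 11: 15, 14: 31, 17: 24, 20: 27, 23: 25, 26: 28, 29: 29, 32: 28, 35: 35, 38: 39, 41: 62, 44: 256, 47: 1953, 50: 3, 53: 0, 56: 0}
top cap 0.0026 0.0067 r 0.024 h 0.0489
red n 114 r 0.0594 ang 9.32 h 0.0060
cap line 167 r 0.0125 ang 10.55 h 0.0486
skirt line 159 r 0.0331 ang 33.90 h 0.0064
dial centre [0.5831 0.1971 0.1177] cap centre [0.6047 0.182  0.1589]
cap 199 ctr ang 11.28 r 0.0113 dir ang 13.26 [241. 189.]
skirt 113 ctr ang 12.57 r 0.0389 dir ang 13.11 [218. 189.]
red all 114 ang 9.32 r 0.0594 h 0.006
red top face 113 ang 9.35 r 0.0595 h 0.006
```

The line and the marker now both measure 10.35°. The gripper is open and clear of everything, so I hand in.

```bash
python3 -c "
from bench import r
print(r.hand_in())"
```

```text
the job is handed in; nothing more can be done
None
```

Job handed in at about 20 s: the orange sleeve is seated on the spindle and released, and the knob's white line is at the red marker (both measured 10.35°); the hand-in returned no verdict, and I did not re-measure the bystanders afterwards.

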